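# Set a stop screw to a setting block

### The arm

A 6-joint arm with a two-finger parallel gripper is mounted at the origin on a cart in front of the work surface, level with it; the furniture and walls round the work are solid. World frame = base frame: x ahead of the robot, y to its left, z up, the work surface at z = 0. Lengths are in m, angles in rad, forces in N, time in s.
With the tool pointing down it reaches from about 0.275 to 0.975 m from the base axis. Payload 8.4 kg.
Tool frame: the origin (TCP) lies at the very end of the fingers, on their centre line; the grasp point (between the pads) lies 19 mm behind it; z points along the fingers, y is the line along which they close (so a half turn about z gives the same grasp; the last joint's range is limited). The gripper opens to 92 mm and grips with 3 to 60 N. Pads are 20 mm wide; open, the fingers measure 128 mm over their backs; the gripper's body (75 mm by 189 mm) begins 69 mm behind the grasp point.
Start: joints at [-1.303, 0.353, 1.633, -0, 1.155, -0.002], TCP at [0.167, -0.602, 0.215] pointing down, gripper open.
Joint ranges: [-2.63, 2.63], [-0.92, 2.1], [0.06, 2.66], [-1.3, 4.44], [0, 2.69], [-3.02, 3.02]. Speed limits (rad/s): [2.22, 2.22, 2.79, 3.14, 3.14, 3.14].

### API

Orientations are given as a unit quaternion [x, y, z, w].
In Python, from bench import readout, cams, ticket gives the robot as it stands.
- The arm moves only by the tool step_arm, never from a script. Its arguments are lists of equal length, an entry for each row: "hand": the closure, from 0 (fully open) to 1 (shut); "dp": the shift along the tool's x, y, z in mm, a list of three; "twist": the turn about the tool's z in rad. In form: {"hand": [hand, ...], "dp": [[x, y, z], ...], "twist": [twist, ...]}. A call has 1 to 10 rows; each row shifts and turns the commanded pose from where the row before left it, along the tool's axes as they then stand; what a row does not reach is not made up. A row lasts 1/12 s, in which the tool goes at most 41.7 mm and 7.16 degrees, less where a joint would pass 70% of its speed; a pose out of reach is approached as far as the arm can. A call with a gripper value outside its range is refused whole. The fingers move at their own pace and stop on an object; "squeeze" is the grip in N (left out, the last holds). Time passes only in rows, so rows that do not move let the fingers close. It gives the time, the measured TCP pose, the force, the opening and the grip force at its end, in the units of the state.
- readout.get_obs(): the state, without advancing time (a new reading comes with each control period).
- cams.read_camera(name): name is "side" or "top" or "wrist"; returns a dict with "color" (400x640x3 uint8, red, green, blue), "vertical_fov" (degrees; the focal length in pixels is half the picture's height over the tangent of half this angle, whatever the lens; pixels are square), "cx", "cy" (the principal point, pixels), "dist" ([k1, k2, p1, p2, k3] as OpenCV has them; the pictures are not rectified), "R" (3x3) and "t" (3): a world point X has camera coordinates R X + t. Camera axes: x right, y down, z forward; pixel columns grow to the right and rows downward; lengths in m; the calibration is good to about 2 mm. A picture is of the moment at which its call begins. There is no depth.
- ticket.hand_in(): hands the job in; it is judged then, once.
The state is a dict: "t": time; "q": joint angles; "qvel": joint speeds; "joint_efforts": joint torques, N m; "eef_pos": TCP position; "orientation": TCP orientation; "contact_force": force on the tool from outside, world axes, zero at the start; "wrist_torque": the same for the moment, N m; "grip_width": opening from 0.0 (shut) to 1.0 (fully open); "finger_force": force on a finger pad.
Only numpy, scipy, OpenCV 4.12 (cv2) and the standard library are available. Lean on these libraries where they do the work, as an engineer would, in place of code of your own. Each camera call takes 0.05 s, during which the arm holds its last target. There are 200 camera calls.

### The job

Take the driver from its wooden stand and turn the stop screw of the sloping jig clockwise until its nose just bears on the setting block lying under it: firm enough to feel, not clamped hard, and turn the screw with the driver only. Put the driver back upright in its stand, then draw the block out along the ledge (it should drag under the nose) until it is clear of the nose, and leave it lying flat on the jig's bed against the ledge. Leave the screw at that setting and do not disturb the small parts lying around.

Things in the scene. Friction and masses are not known exactly. Their poses are not given: they have to be found in the camera images.
- bed: Sloping steel bed of the fixed jig, tilted 24 degrees, face up and toward the robot. Origin: on its surface under the stop screw, 50 mm above the bench. z: normal to the bed (the screw's axis), x: up the slope, y: level. It spans x -26 to 58 mm, y -47 to 157 mm. A ledge 7 mm high, 6 mm thick runs along the lower edge, inner face at x = -15.5 mm.
- bracket (a point): Middle of the top of the grey bracket arm that carries the screw, axes as the bed's: arm 30 mm wide (y), from 33 to 44 mm above the bed, x -14 to 56 mm of the bed; its post stands at x 36 to 56 mm.
- stop_nose: Flat round nose pad of the stop screw, 16 mm diameter; it moves along the screw's axis but does not turn. Origin: centre of the pad's lower face; z points up along the screw axis (the bed's z). It starts about 2 to 4 mm above the setting block.
- slot (a point): Turning head of the stop screw: a cup with a slot in its floor. Point: centre of the slot's floor, 28 mm above the nose face. x along the slot, z up the screw axis. Slot 4.8 mm wide, 4 mm deep, sloping lips to about 6 mm; round it a collar, 16 mm inside, flaring to 24 mm (30 outside) at the rim, 14 mm above the slot floor.
- stop_screw: The turning screw (carries the slot). Origin at the nose face, axes as slot. One turn clockwise (seen from the head) lowers the nose 16 mm, 2.55 mm a radian. It takes about 0.06 N m to turn and stays where left; once the nose bears, each further 0.01 N m adds about 4 N. An axial push over about 20 N can creep it. Keep the nose's pressure under 40 N.
- set_block: Aluminium setting block, 30 x 90 x 20 mm (x, y, z), about 0.2 kg. Origin at its centre, axes as the bed's. It lies on the bed against the ledge under the nose, most of its length sticking out toward +y of the bed. There it can be gripped across its 30 mm width, fingers square to the slope (they may lean sideways, along y) and above the 7 mm ledge.
- block_centre (a point): The centre of the setting block (same point and axes as set_block).
- stand: Fixed wooden driver stand, 60 x 60 x 80 mm; origin at the centre of its underside. Round hole of 17 mm, 74 mm deep, in the middle of its top, with a 3 mm chamfered mouth.
- driver: Flat-blade driver, 146 mm long, 0.09 kg, upright in the stand, blade down, handle shoulder on the stand's top. Origin: middle of the blade's end; z from blade to handle, x along the blade's width. Blade 12 mm wide, 3 mm thick, 14 mm long; shank 8 mm; black handle 24 mm square, sides along x and y, 70 to 146 mm above the blade's end.
- driver_tip (a point): Middle of the blade's end of the driver, axes as driver. In the slot the blade turns freely about 0.2 rad either way before it drives the screw.
- driver_grip (a point): Centre of the driver's handle, 108 mm above the blade's end, axes as driver.
- slug: Bystander: small brass block 28 x 28 x 24 mm.
- steel_part: Bystander: steel block 30 x 40 x 18 mm.
- bolt: Bystander: hexagon bolt 59 mm long, lying.
- case_screw: Bystander: black cap screw 53 mm long, lying.
Mind the look-alikes: they are no part of the job. There is more than one size of the set_block; the job needs the middle-sized.

How it is judged:
By the outcome, as a careful person would: the job done as asked, in the order asked, and still so for the second after the job is handed in, with the robot touching nothing.
It also fails if it takes over 72 s, if anything falls off the work surface, if the arm or the gripper's body presses on something with over 40 N, if the wrist force passes 120 N, or if a joint passes its speed limit or range.

## Working session

There is one attempt and no reset: what is moved stays moved. The work goes in short steps, Python scripts to look and compute and a tool call to move; the robot and the scene stay as the last step left them, time stands still between calls to the robot, and variables do not carry over. Pictures are saved under pics/ and viewed, at most 10 in all, crops included, and the job is handed in when it is done.

Besides the shell and the picture viewer there is one more tool, called after "Call:" by a JSON object that holds its "api" and its "payload". step_arm: Moves the arm, as the interface text tells. Its arguments: {"type":"object","properties":{"hand":{"type":"array","items":{"type":"number"}},"dp":{"type":"array","items":{"type":"array","items":{"type":"number"}}},"twist":{"type":"array","items":{"type":"number"}},"squeeze":{"type":"number"}},"required":["hand","dp","twist"]}

```bash
mkdir -p pics; ls
python3 - <<'E'
from bench import readout,cams
import cv2,numpy as np
o=readout.get_obs();print({k:np.round(v,4).tolist() for k,v in o.items()})
ims=[]
for n in["top","side","wrist"]:
    c=cams.read_camera(n);cv2.imwrite(f"pics/{n}0.png",c["color"][:,:,::-1])
    print(n,c["vertical_fov"],c["cx"],c["cy"],c["dist"],np.round(c["R"],4).tolist(),np.round(c["t"],4).tolist())
E
```

```text
pics
{'t': 0.0, 'q': [-1.3034, 0.3536, 1.6341, -0.0, 1.1552, -0.0024], 'qvel': [-0.0001, -0.0017, 0.0002, 0.001, -0.0004, 0.0013], 'joint_efforts': [-0.0021, -59.3857, -33.4217, 0.0696, 0.0236, -0.0001], 'eef_pos': [0.1664, -0.6019, 0.2139], 'orientation': [0.9909, 0.1345, -0.0001, -0.0007], 'contact_force': [0.368, -0.9048, -0.0031], 'wrist_torque': [-0.0476, 0.0305, 0.011], 'finger_force': 0.0, 'grip_width': 0.9975}
top 57.483354726299005 322.31472023055375 200.07965245611973 [-0.08413258  0.          0.          0.          0.        ] [[0.0232, -0.9993, -0.0289], [-0.992, -0.0195, -0.1248], [0.1241, 0.0316, -0.9918]] [-0.0409, 0.5993, 0.9414]
side 44.99202319583796 315.20217613773843 196.40633785291251 [0.02265252 0.         0.         0.         0.        ] [[-0.9566, -0.2912, -0.0132], [-0.1524, 0.5382, -0.8289], [0.2485, -0.7909, -0.5592]] [0.5665, 0.1798, 1.0476]
wrist 68.80516070166256 316.24207660203024 198.622073811778 [-0.05434384  0.          0.          0.          0.        ] [[0.2664, -0.9639, 0.0001], [-0.9263, -0.256, 0.2764], [-0.2664, -0.0737, -0.961]] [-0.6257, -0.0322, 0.3901]
```

View pics/top0.png

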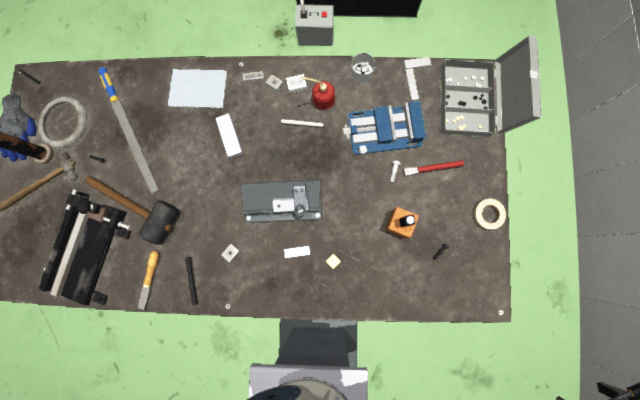

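View pics/side0.png

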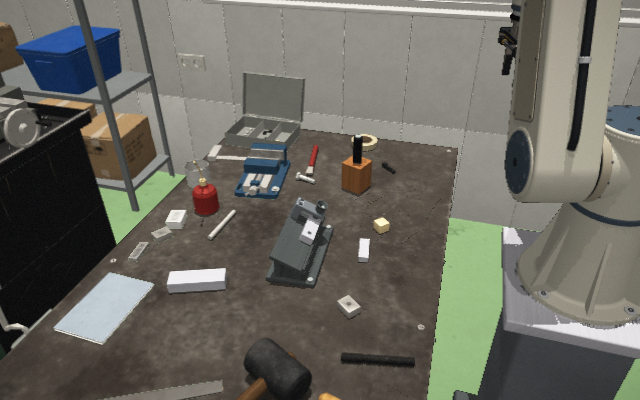

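```bash
cat > h.py <<'E'
import numpy as np,cv2,json
from bench import readout,cams
from scipy.spatial.transform import Rotation as Ro
def cam(n):
    c=cams.read_camera(n);f=200/np.tan(np.radians(c["vertical_fov"]/2))
    c["K"]=np.array([[f,0,c["cx"]],[0,f,c["cy"]],[0,0,1]]);c["R"]=np.array(c["R"]);c["t"]=np.array(c["t"]);c["d"]=np.array(c["dist"]);c["im"]=c["color"][:,:,::-1].copy();return c
def ray(c,uv):
    p=cv2.undistortPoints(np.array(uv,float).reshape(-1,1,2),c["K"],c["d"]).reshape(-1,2)
    d=np.c_[p,np.ones(len(p))]@c["R"];return -c["R"].T@c["t"],d/np.linalg.norm(d,axis=1)[:,None]
def onz(c,uv,z):
    o,d=ray(c,uv);return o+d*((z-o[2])/d[:,2])[:,None]
def proj(c,P):
    return cv2.projectPoints(np.array(P,float).reshape(-1,1,3),cv2.Rodrigues(c["R"])[0],c["t"],c["K"],c["d"])[0].reshape(-1,2)
def tri(c1,u1,c2,u2):
    o1,d1=ray(c1,u1);o2,d2=ray(c2,u2);out=[]
    for a,b in zip(d1,d2):
        s=np.linalg.lstsq(np.c_[a,-b],o2-o1,rcond=None)[0];p,q=o1+s[0]*a,o2+s[1]*b;out.append([*(p+q)/2,np.linalg.norm(p-q)])
    return np.array(out)
E
python3 - <<'E'
from h import *
t=cam("top");s=cam("side")
a=cv2.resize(t["im"][170:245,230:330],(600,450),interpolation=3)
b=cv2.resize(t["im"][195:245,380:430],(200,200),interpolation=3)
cv2.imwrite("pics/topjig.png",a);
b=np.vstack([cv2.resize(s["im"][185:295,255:345],(450,550),interpolation=3)])
e=cv2.resize(s["im"][125:200,335:385],(343,515),interpolation=3)
g=np.zeros((550,793,3),np.uint8);g[:,:450]=b;g[:515,450:]=e
cv2.imwrite("pics/sidejig.png",g)
# orange stand top
for n,c in(("top",t),("side",s)):
    h=cv2.cvtColor(c["im"],cv2.COLOR_BGR2HSV);m=cv2.inRange(h,(5,120,60),(18,255,255))
    k,l,st,ce=cv2.connectedComponentsWithStats(m)
    for i in range(1,k):
        if st[i,4]>150: print(n,st[i],ce[i])
E
```

```text
top [ 86 177  64  42 540] [117.03148148 196.63148148]
top [385 207  34  31 553] [400.23688969 223.10669078]
side [342 156  30  38 892] [356.12443946 174.58408072]
side [236 378  31  22 338] [253.33431953 390.00295858]
```

View pics/topjig.png

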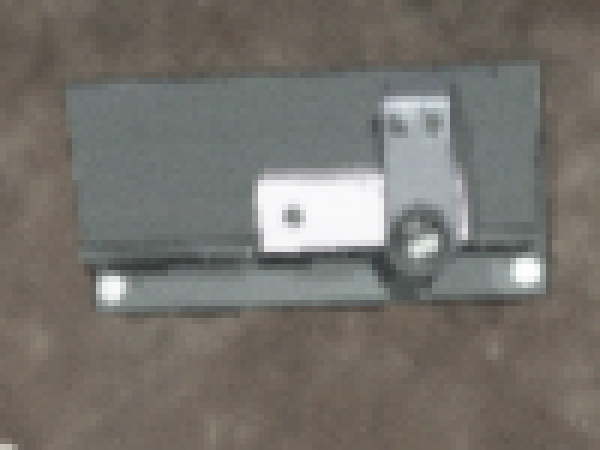

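View pics/sidejig.png

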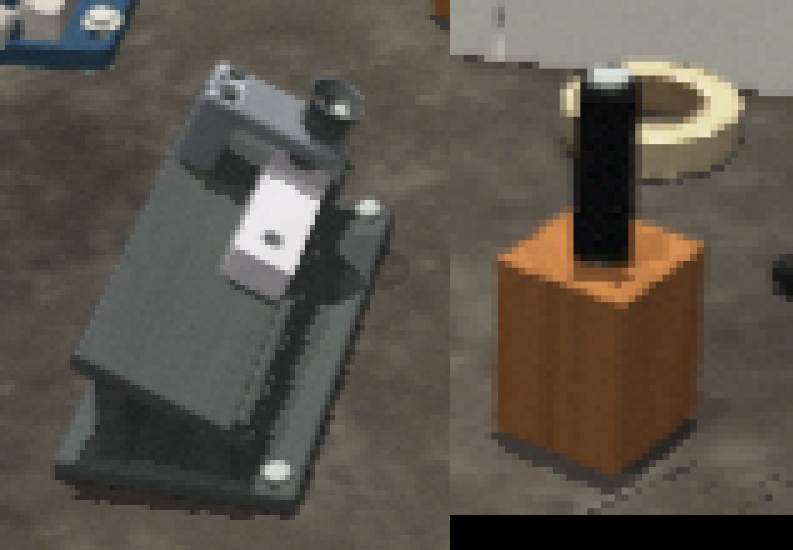

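Run:
```python
from h import *
from scipy.optimize import least_squares
t=cam("top");s=cam("side")
T=lambda u,v:[230+(u+.5)/6-.5,170+(v+.5)/6-.5]
S=lambda u,v:[255+(u+.5)/5-.5,185+(v+.5)/5-.5]
D=lambda u,v:[335+(u-450+.5)/6.86-.5,125+(v+.5)/6.86-.5]
rim=tri(t,[T(418,240)],s,[S(336,98)]);print("rim",rim)
print("bedcorner",tri(t,[T(67,85)],s,[S(74,360)]))
print("block corner lowx,topy", tri(t,[T(262,250),T(257,177)],s,[S(287,265),S(235,228)]))
obs=[(t,T(67,85),(58,157,0)),(t,T(541,62),(58,-47,0)),(s,S(74,360),(58,157,0)),(s,S(240,432),(-26,157,0))]
def pt(p,b):
    x,y,psi=p;c,sn=np.cos(np.radians(24)),np.sin(np.radians(24))
    R=Ro.from_euler('z',psi).as_matrix()@Ro.from_euler('y',-24,degrees=True).as_matrix()
    return np.array([x,y,.05])+R@(np.array(b)/1000)
def res(p): return np.ravel([proj(c,pt(p,b))[0]-u for c,u,b in obs])
r=least_squares(res,[.5,0,0]);print(r.x,np.round(r.fun,1))
print("rim pred z65",pt(r.x,(0,0,65)),"bracket corner",pt(r.x,(-14,15,44)))
P=onz(s,[D(497,260),D(570,212),D(703,243),D(628,303)],.08);print("stand",P,P.mean(0),np.diff(P,axis=0))
print("drv top",onz(s,[D(607,75)],.156), onz(t,[[410,219.5]],.156))
print("drv top tri",tri(t,[[410,219.5]],s,[D(607,75)]))
```

```text
rim [[0.56649547 0.02646485 0.108329   0.00067612]]
bedcorner [[6.35236835e-01 1.87251965e-01 6.85483607e-02 8.40956450e-06]]
block corner lowx,topy [[0.5665331  0.09873107 0.06607052 0.0041374 ]
 [0.59351688 0.09882373 0.08171181 0.00191135]]
[0.59266429 0.0263579  0.05509979] [ 0.  -0.9 -1.4 -0.  -0.7 -2.3  1.7  0.9]
rim pred z65 [0.56626653 0.02490192 0.10938045] bracket corner [0.56119874 0.0396452  0.08450169]
stand [[ 0.58260075 -0.21819118  0.08      ]
 [ 0.56364633 -0.2640342   0.08      ]
 [ 0.50650037 -0.25354898  0.08      ]
 [ 0.52520924 -0.19951131  0.08      ]] [ 0.54448917 -0.23382142  0.08      ] [[-0.01895442 -0.04584302  0.        ]
 [-0.05714596  0.01048523  0.        ]
 [ 0.01870887  0.05403766  0.        ]]
drv top [[ 0.54567502 -0.24046964  0.156     ]] [[ 0.5434466  -0.23758338  0.156     ]]
drv top tri [[ 0.54412177 -0.23705642  0.15780952  0.00165161]]
```

Call:
{"api": "step_arm", "payload": {"hand": [0,0,0,0,0,0,0,0,0,0], "dp": [[31,-17,-3],[31,-17,-3],[31,-17,-3],[31,-17,-3],[31,-17,-3],[31,-17,-3],[31,-17,-3],[31,-17,-3],[31,-17,-3],[31,-17,-3]], "twist": [0,0,0,0,0,0,0,0,0,0]}}

```text
t: 1.18
eef_pos: [0.4211, -0.3545, 0.2449]
orientation: [0.991, 0.134, 0.0, 0.0]
contact_force: [-0.4, 0.0, -0.4]
grip_width: 1.0
finger_force: 0.0
```

Call:
{"api": "step_arm", "payload": {"hand": [0,0,0,0,0,0], "dp": [[31,-17,-3],[31,-17,-3],[31,-17,-3],[31,-17,-3],[26,-14,-3],[0,0,0]], "twist": [0,0,0,0,0,0]}}

```text
t: 1.68
eef_pos: [0.5463, -0.2336, 0.2602]
orientation: [0.991, 0.136, 0.001, -0.0]
contact_force: [-0.4, 0.9, -1.4]
grip_width: 1.007
finger_force: 0.0
```

Run:
```python
from h import *
o=readout.get_obs();print(o["t"],o["eef_pos"],o["orientation"],o["q"])
c=cam("wrist");cv2.imwrite("pics/w1.png",c["im"])
print(proj(c,[(.544,-.237,.156),(.567,.0262,.108),(.543,-.233,.08)]))
```

```text
1.6833 [ 0.54632177 -0.23360215  0.26017483] [ 9.90703994e-01  1.36029126e-01  1.27758986e-03 -2.03888496e-04] [-0.40759858  0.26421784  1.65290383  0.00177825  1.2224963   0.8896879 ]
[[317.75712182 200.07309361]
 [ 91.19398553 106.02063818]
 [314.01657827 182.74116872]]
```

View pics/w1.png

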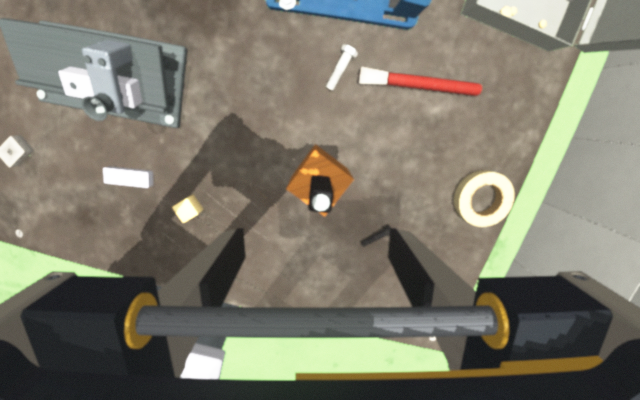

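Run:
```python
from h import *
c=cam("wrist")
a=cv2.resize(c["im"][145:225,280:360],(480,480),interpolation=cv2.INTER_CUBIC)
b=cv2.resize(c["im"][85:125,70:120],(320,256),interpolation=cv2.INTER_CUBIC)
g=np.zeros((480,800,3),np.uint8);g[:,:480]=np.clip(a*1.0,0,255);g[:256,480:]=b
l=np.clip(a[:,:].astype(float)*4,0,255).astype(np.uint8)
g[256:,480:704]=cv2.resize(l,(224,224))
cv2.imwrite("pics/w1z.png",g)
```

```text
(no output)
```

View pics/w1z.png

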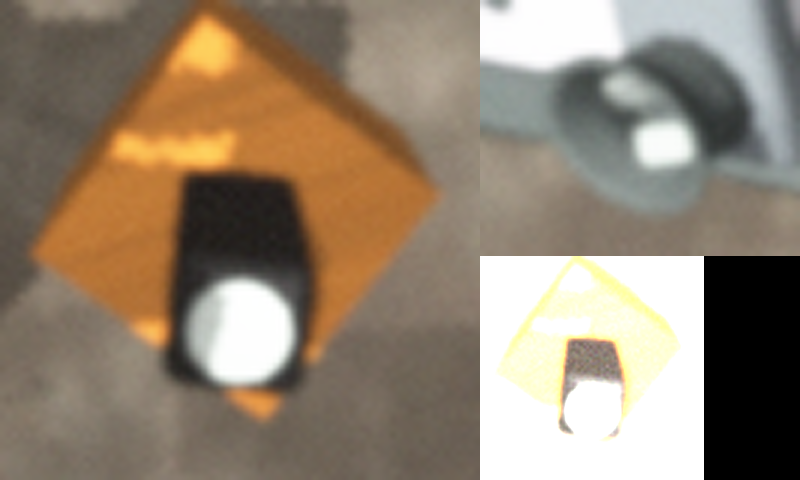

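Call:
{"api": "step_arm", "payload": {"hand": [0,0,0,0,0,0,0,0,0,0], "dp": [[0,0,0],[0,0,0],[0,0,0],[0,0,0],[0,0,0],[0,0,0],[0,0,0],[0,0,0],[0,0,0],[0,0,0]], "twist": [-0.12,-0.12,-0.12,-0.12,-0.12,-0.12,-0.12,-0.12,-0.12,-0.12]}}

```text
t: 2.62
eef_pos: [0.5415, -0.2381, 0.2594]
orientation: [0.74, 0.672, -0.0, -0.0]
contact_force: [-0.7, 0.3, -0.1]
grip_width: 0.998
finger_force: 0.0
```

Call:
{"api": "step_arm", "payload": {"hand": [0,0,0,0,0,0], "dp": [[0,0,0],[0,0,0],[0,0,10],[-4,-3,20],[0,0,10],[0,0,0]], "twist": [-0.12,-0.12,-0.1,0,0,0]}}

```text
t: 3.12
eef_pos: [0.5384, -0.2418, 0.2171]
orientation: [0.619, 0.786, -0.001, -0.002]
contact_force: [-0.6, -0.2, -0.2]
grip_width: 0.998
finger_force: 0.0
```

Run:
```python
from h import *
o=readout.get_obs();print(o["t"],o["eef_pos"],o["orientation"],o["q"])
R=Ro.from_quat(o["orientation"]).as_matrix();print(R.round(3))
c=cam("wrist");cv2.imwrite("pics/w2.png",c["im"])
m=cv2.inRange(cv2.cvtColor(c["im"],cv2.COLOR_BGR2HSV),(0,0,185),(180,60,255))
k,l,st,ce=cv2.connectedComponentsWithStats(m)
for i in range(1,k):
    if 100<st[i,4]<3000: print(st[i],ce[i],onz(c,[ce[i]],.156))
```

```text
3.1167 [ 0.53844978 -0.24179582  0.21708307] [ 6.18690840e-01  7.85631286e-01 -6.39183693e-04 -2.17223414e-03] [-4.24492415e-01  2.99526483e-01  1.70384881e+00 -2.16911586e-04
  1.14274171e+00 -6.61043748e-01]
[[-0.234  0.972 -0.004]
 [ 0.972  0.234  0.002]
 [ 0.003 -0.004 -1.   ]]
[   0    0   44   51 1932] [21.52070393 21.99223602] [[ 0.28317216 -0.14844271  0.156     ]]
[252   0  23  23 250] [263.508  10.688] [[ 0.46556873 -0.10556123  0.156     ]]
[574   0  36  67 652] [590.9601227   32.04294479] [[ 0.70571777 -0.05565833  0.156     ]]
[542 102  24  20 323] [554.45820433 111.35603715] [[ 0.70052688 -0.11797322  0.156     ]]
[511 121  30  55 975] [526.03384615 148.28615385] [[ 0.68927336 -0.15092634  0.156     ]]
[545 127  31  53 838] [559.59904535 154.14916468] [[ 0.7197243  -0.14800021  0.156     ]]
[488 131  19  17 259] [497.03861004 138.98455598] [[ 0.66265807 -0.15013429  0.156     ]]
[531 134  21  43 428] [541.        155.2546729] [[ 0.70421351 -0.15292511  0.156     ]]
[ 51 145  25  21 142] [ 62.90140845 154.81690141] [[ 0.32173974 -0.24450521  0.156     ]]
[409 179  43  29 459] [432.08278867 193.41830065] [[ 0.6264578  -0.20502095  0.156     ]]
[101 198  22  19 129] [111.44186047 205.1627907 ] [[ 0.36573118 -0.27868834  0.156     ]]
[412 211  18  27 369] [420.100271   223.17344173] [[ 0.62538076 -0.23219616  0.156     ]]
[ 494  210   85   32 1257] [528.81782021 223.43436754] [[ 0.71952759 -0.21019771  0.156     ]]
[495 246  74  11 426] [531.56807512 250.75352113] [[ 0.73378749 -0.233723    0.156     ]]
[563 258  42  15 515] [583.61359223 264.69514563] [[ 0.79166537 -0.23552749  0.156     ]]
[600 261  22  29 387] [609.95607235 273.625323  ] [[ 0.82469565 -0.23832974  0.156     ]]
[274 338  57  23 590] [302.18305085 348.84915254] [[ 0.5571468  -0.38451587  0.156     ]]
```

View pics/w2.png

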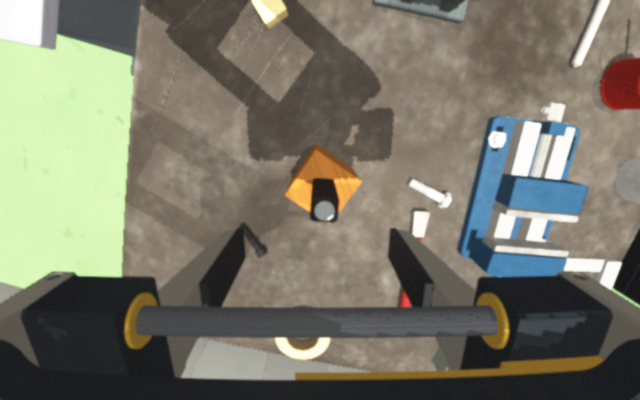

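Run:
```python
from h import *
c=cam("wrist")
print(proj(c,[(.544,-.238,.156),(.538,-.242,.156),(.532,-.238,.08)]))
g=cv2.cvtColor(c["im"],cv2.COLOR_BGR2GRAY)
m=(g>150).astype(np.uint8)
k,l,st,ce=cv2.connectedComponentsWithStats(m[:, 240:420])
for i in range(1,k):
    if 100<st[i,4]<3000: print(st[i],ce[i]+[240,0],onz(c,[ce[i]+[240,0]],.156))
```

```text
[[324.36612415 207.23999116]
 [316.26172172 210.05671873]
 [311.85102642 183.35446919]]
[ 10   0  36  27 612] [268.30555556  10.        ] [[ 0.46949502 -0.10413527  0.156     ]]
[112  29  30  19 253] [365.06719368  37.64031621] [[ 0.54156294 -0.10567105  0.156     ]]
[ 93 177  29  37 550] [345.16727273 189.01818182] [[ 0.55679944 -0.21875436  0.156     ]]
[ 45 178  26  33 548] [299.25182482 192.37773723] [[ 0.52078881 -0.23040021  0.156     ]]
[167 178  13  15 128] [413.9296875 184.4296875] [[ 0.61080499 -0.20164859  0.156     ]]
[117 188  25  24 300] [369.47333333 201.56      ] [[ 0.57928974 -0.22437227  0.156     ]]
[ 75 202  18  18 189] [323.63492063 210.41269841] [[ 0.54408043 -0.24085229  0.156     ]]
[171 210   9  27 219] [415.3652968  223.31050228] [[ 0.62311471 -0.23373856  0.156     ]]
[ 75 219  59  41 815] [349.98650307 237.56319018] [[ 0.57214619 -0.25945302  0.156     ]]
[139 269  18  28 306] [386.97712418 281.31372549] [[ 0.6164993  -0.29323374  0.156     ]]
[   0  337  129   42 2746] [285.75054625 360.81609614] [[ 0.54569103 -0.40488054  0.156     ]]
```

Call:
{"api": "step_arm", "payload": {"hand": [0,0,0,0,0,0,0,0,0], "dp": [[1,3,5],[1,3,15],[0,0,20],[0,0,20],[0,0,20],[0,0,20],[0,0,14],[0,0,3],[0,0,0]], "twist": [0,0,0,0,0,0,0,0,0]}}

```text
t: 3.97
eef_pos: [0.5461, -0.2379, 0.1022]
orientation: [0.618, 0.786, -0.0, -0.0]
contact_force: [0.5, -0.6, 0.9]
grip_width: 1.0
finger_force: 0.0
```

Call:
{"api": "step_arm", "payload": {"hand": [0.4,0.7,1,1,1,1,1,1], "dp": [[-1,-2,2],[0,0,0],[0,0,0],[0,0,0],[0,0,0],[0,0,0],[0,0,0],[0,0,0]], "twist": [0,0,0,0,0,0,0,0], "squeeze": 25}}

```text
t: 4.63
eef_pos: [0.5445, -0.2396, 0.1007]
orientation: [0.618, 0.786, 0.0, 0.0]
contact_force: [0.8, 0.4, 0.3]
grip_width: 0.442
finger_force: 0.0
```

Call:
{"api": "step_arm", "payload": {"hand": [1,1,1,1,1,1], "dp": [[0,0,0],[0,0,0],[0,0,0],[0,0,0],[0,0,0],[0,0,0]], "twist": [0,0,0,0,0,0]}}

```text
t: 5.13
eef_pos: [0.5445, -0.2396, 0.1005]
orientation: [0.618, 0.786, -0.0, -0.0]
contact_force: [0.7, -0.7, -0.2]
grip_width: 0.26
finger_force: 24.9
```

Call:
{"api": "step_arm", "payload": {"hand": [1,1,1,1,1,1,1,1], "dp": [[0,0,-10],[0,0,-20],[0,0,-30],[0,0,-30],[0,0,-30],[0,0,-30],[10,17,-30],[19,33,-20]], "twist": [0,0,0,0,0,0,0,0]}}

```text
t: 5.8
eef_pos: [0.5845, -0.2023, 0.3045]
orientation: [0.619, 0.785, -0.0, 0.002]
contact_force: [1.0, -0.5, -0.7]
grip_width: 0.259
finger_force: 24.9
```

Call:
{"api": "step_arm", "payload": {"hand": [1,1,1,1,1,1,1,1,1,1], "dp": [[19,33,0],[19,33,0],[19,33,0],[19,33,0],[19,33,0],[19,33,0],[19,33,0],[19,33,0],[19,33,0],[0,0,0]], "twist": [0,0,0,0,0,0,0,0,0,0]}}

```text
t: 6.63
eef_pos: [0.8362, 0.0421, 0.2981]
orientation: [0.616, 0.788, 0.001, -0.001]
contact_force: [0.5, -0.6, -0.9]
grip_width: 0.256
finger_force: 24.9
```

Run:
```python
from h import *
o=readout.get_obs();print(o["t"],o["eef_pos"],o["orientation"],o["q"])
```

```text
6.6333 [0.83616675 0.04205471 0.29812257] [ 6.16192032e-01  7.87595191e-01  7.60785272e-04 -7.85297387e-04] [ 0.04752573  0.65723333  0.96989383  0.00218139  1.51466179 -0.1955951 ]
```

Call:
{"api": "step_arm", "payload": {"hand": [1,1,1,1,1,1,1,1], "dp": [[-6,30,0],[-6,30,0],[-6,30,0],[-6,30,0],[-6,30,0],[-6,30,0],[-6,30,0],[-6,30,0]], "twist": [0,0,0,0,0,0,0,0]}}

```text
t: 7.3
eef_pos: [1.0142, 0.0432, 0.2763]
orientation: [0.618, 0.786, 0.009, 0.011]
contact_force: [-0.8, 0.1, -2.6]
grip_width: 0.262
finger_force: 24.9
```

Run:
```python
from h import *
o=readout.get_obs();print(o["t"],o["eef_pos"],o["orientation"],o["q"])
R=Ro.from_quat(o["orientation"]).as_matrix();print(R.round(3))
```

```text
7.3 [1.01423771 0.04319189 0.27625082] [0.61777943 0.78622462 0.0091603  0.01074745] [ 4.10947190e-02  1.15811478e+00  6.45017594e-02 -3.71121481e-05
  1.89073206e+00 -1.97725728e-01]
[[-0.236  0.971  0.028]
 [ 0.972  0.237  0.001]
 [-0.006  0.028 -1.   ]]
```

Call:
{"api": "step_arm", "payload": {"hand": [1,1,1,1,1,1], "dp": [[-7,40,0],[-7,40,0],[-7,40,0],[-7,40,0],[-7,40,0],[-7,40,0]], "twist": [0,0,0,0,0,0]}}

```text
t: 7.8
eef_pos: [1.0884, 0.0515, 0.2573]
orientation: [0.614, 0.782, 0.069, 0.08]
contact_force: [0.8, 0.9, -0.3]
grip_width: 0.257
finger_force: 24.9
```

Run:
```python
from h import *
o=readout.get_obs();print(o["t"],o["eef_pos"],o["orientation"],o["q"])
R=Ro.from_quat(o["orientation"]).as_matrix();print(R.round(3))
```

```text
7.8 [1.08840431 0.05153445 0.25734187] [0.614338   0.7819101  0.06905273 0.08023178] [ 4.60289433e-02  1.18697133e+00  5.97439056e-02 -2.81530219e-04
  1.68276891e+00 -1.92921666e-01]
[[-0.232  0.95   0.21 ]
 [ 0.972  0.236  0.009]
 [-0.041  0.207 -0.978]]
```

Call:
{"api": "step_arm", "payload": {"hand": [1,1,1,1,1], "dp": [[-7,40,0],[-7,40,0],[-7,40,0],[-7,40,0],[0,0,0]], "twist": [0,0,0,0,0]}}

```text
t: 8.22
eef_pos: [1.1302, 0.0564, 0.2639]
orientation: [0.609, 0.776, 0.107, 0.124]
contact_force: [-0.7, -0.5, -0.7]
grip_width: 0.261
finger_force: 24.9
```

```bash
cat > st.py <<'E'
from h import *
o=readout.get_obs();print(round(o["t"],2),o["eef_pos"].round(4),np.round(o["q"],3))
R=Ro.from_quat(o["orientation"]).as_matrix();print(R.round(3), "tilt deg",np.degrees(np.arccos(-R[2,2])),"az",np.arctan2(R[1,2],R[0,2]))
E
python3 st.py
```

```text
8.22 [1.1302 0.0564 0.2639] [ 4.900e-02  1.192e+00  5.900e-02 -1.000e-03  1.561e+00 -1.900e-01]
[[-0.227  0.919  0.323]
 [ 0.972  0.234  0.015]
 [-0.062  0.317 -0.946]] tilt deg 18.86518643290245 az 0.04645849628412792
```

Call:
{"api": "step_arm", "payload": {"hand": [1,1,1,1], "dp": [[-6,40,0],[-6,40,0],[-6,40,0],[0,0,0]], "twist": [0,0,0,0]}}

```text
t: 8.55
eef_pos: [1.1572, 0.0627, 0.2809]
orientation: [0.604, 0.77, 0.135, 0.156]
contact_force: [-0.8, 0.6, 0.4]
grip_width: 0.263
finger_force: 24.9
```

```bash
python3 st.py
```

```text
8.55 [1.1572 0.0627 0.2809] [ 0.053  1.187  0.059 -0.002  1.48  -0.186]
[[-0.221  0.888  0.404]
 [ 0.972  0.233  0.02 ]
 [-0.077  0.397 -0.915]] tilt deg 23.83123337971374 az 0.04829444414494178
```

Call:
{"api": "step_arm", "payload": {"hand": [1,1,1,1,1,1,1,1,1,1], "dp": [[3,-17,-6],[6,-33,-12],[6,-33,-12],[6,-33,-12],[6,-33,-12],[6,-33,-12],[6,-33,-12],[6,-33,-12],[6,-33,-12],[0,0,0]], "twist": [0,0,0,0,0,0,0,0,0,0]}}

```text
t: 9.38
eef_pos: [0.8829, 0.0461, 0.2585]
orientation: [0.605, 0.77, 0.131, 0.152]
contact_force: [0.4, 1.2, -2.3]
grip_width: 0.264
finger_force: 24.9
```

```bash
cat >> st.py <<'E'
B=Ro.from_euler('z',.055).as_matrix()@Ro.from_euler('y',-24,degrees=True).as_matrix();O=np.array([.5927,.0264,.05])
X=o["eef_pos"];b=B.T@(X-O)*1000;tip=B.T@(X+R[:,2]*.0905-O)*1000
print("TCP in bed mm",b.round(1),"tip",tip.round(1));print("tool axes in bed\n",(B.T@R).round(3),"q6",o["q"][5])
def go(bed): # tool mm to put TCP at bed pt
    print("to",bed,"tool dp mm",((B.T@R).T@(np.array(bed)-b)).round(1))
E
cat > st2.py <<'E'
from st import *
go((0,0,200))
E
python3 st2.py
```

```text
9.38 [0.8829 0.0461 0.2585] [ 0.051  0.527  1.331 -0.002  0.88  -0.187]
[[-0.222  0.893  0.392]
 [ 0.972  0.233  0.019]
 [-0.075  0.386 -0.92 ]] tilt deg 23.12358092296921 az 0.04743967671273205
TCP in bed mm [350.5   3.7  72.1] tip [349.1   3.4 -18.4]
tool axes in bed
 [[-0.184  0.983 -0.015]
 [ 0.983  0.184 -0.003]
 [-0.    -0.016 -1.   ]] q6 -0.1872376232207102
to (0, 0, 200) tool dp mm [  60.8 -347.2 -122.5]
```

Call:
{"api": "step_arm", "payload": {"hand": [1,1,1,1,1,1,1,1,1,1], "dp": [[6,-36,-20],[6,-36,-14],[7,-39,-13],[7,-39,-13],[7,-39,-13],[7,-39,-13],[7,-39,-13],[7,-39,-13],[6,-36,-13],[0,0,0]], "twist": [0,0,0,0,0,0,0,0,0,0]}}

```text
t: 10.22
eef_pos: [0.5164, 0.0225, 0.2337]
orientation: [0.605, 0.77, 0.132, 0.153]
contact_force: [0.4, 0.5, -1.2]
grip_width: 0.259
finger_force: 24.9
```

```bash
python3 st2.py
python3 - <<'E'
from h import *
c=cam("wrist");g=cv2.convertScaleAbs(c["im"],alpha=1.3)
cv2.imwrite("pics/w3.png",cv2.resize(g[130:380,180:480],(780,650))[:600])
O=np.array([.5927,.0264,.05]);B=Ro.from_euler('z',.055).as_matrix()@Ro.from_euler('y',-24,degrees=True).as_matrix()
print(proj(c,[O+B@[0,0,.051],O+B@[0,0,.065]]))
E
```

```text
10.22 [0.5164 0.0225 0.2337] [ 0.038 -0.042  2.137  0.006  0.641 -0.205]
[[-0.221  0.892  0.395]
 [ 0.972  0.233  0.019]
 [-0.075  0.388 -0.919]] tilt deg 23.288397655610417 az 0.0478133243797224
TCP in bed mm [  4.9   0.3 198.9] tip [3.800e+00 1.000e-01 1.084e+02]
tool axes in bed
 [[-0.184  0.983 -0.012]
 [ 0.983  0.184 -0.003]
 [-0.001 -0.013 -1.   ]] q6 -0.20544037167448748
to (0, 0, 200) tool dp mm [ 0.6 -4.9 -1. ]
[[314.55289444 185.33112636]
 [314.32411563 188.3937221 ]]
```

View pics/w3.png

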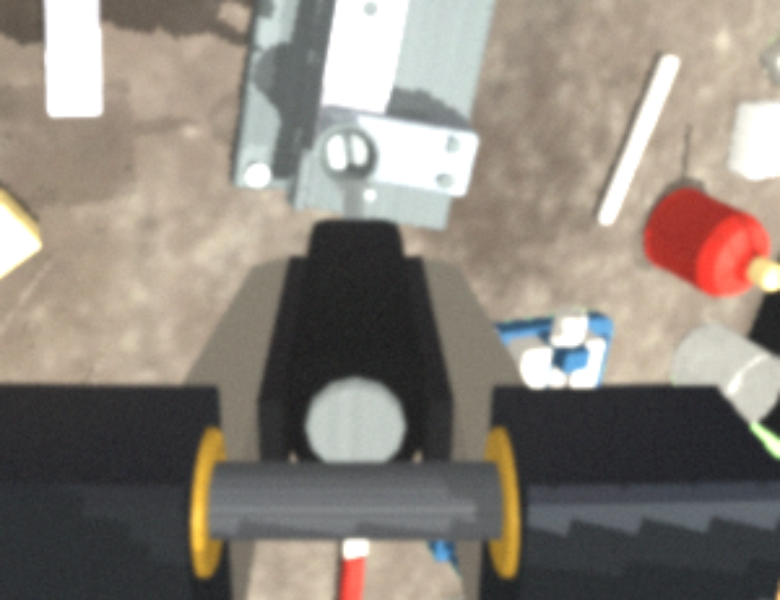

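Run:
```python
from h import *
c=cam("wrist")
a=cv2.resize(c["im"][172:217,285:345],(800,600),interpolation=cv2.INTER_CUBIC)
cv2.imwrite("pics/w3z.png",a)
```

```text
(no output)
```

View pics/w3z.png

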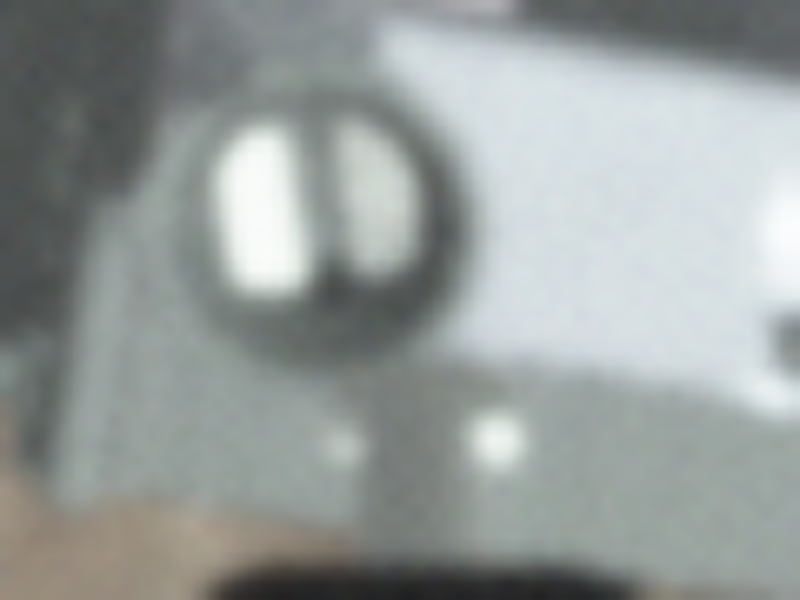

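Run:
```python
from h import *
import st
R,X=st.R,st.X;B,O=st.B,st.O
c=cam("wrist")
P=lambda z,x=0,y=0:X+R@(np.array([x,y,90.5-z])/1000)
for z in(0,14,30,70): print(z,proj(c,[P(z),P(z,6,0),P(z,0,6)]).round(1).tolist())
cr=lambda u,v:[285+(u+.5)/13.333-.5,172+(v+.5)/13.333-.5]
o,d=ray(c,[cr(317,130),cr(335,285),cr(326,210)])
n=B[:,2]
for h in(.051,.055):
    p=o+d*(((O+h*n-o)@n)/(d@n))[:,None]
    b=(p-O)@B*1000;print(b.round(1)); e=(p[0]-p[1]); et=R.T@e; print("slot angle in tool",np.arctan2(et[1],et[0]))
g=c["im"].astype(int)
for r in range(196,217): print(r,[ '%d'%v for v in g[r,303:328].mean(1)])
```

```text
10.32 [0.5237 0.0229 0.237 ] [ 0.038 -0.037  2.126  0.006  0.637 -0.205]
[[-0.221  0.888  0.403]
 [ 0.972  0.233  0.019]
 [-0.077  0.396 -0.915]] tilt deg 23.772493768437535 az 0.04763744747733841
TCP in bed mm [ 12.9   0.3 198.9] tip [ 12.5   0.  108.4]
tool axes in bed
 [[-0.184  0.983 -0.004]
 [ 0.983  0.184 -0.003]
 [-0.002 -0.004 -1.   ]] q6 -0.20508413788818003
0 [[317.5, 200.5], [317.5, 194.3], [323.9, 200.5]]
14 [[317.6, 205.0], [317.6, 198.5], [324.3, 205.0]]
30 [[317.7, 210.7], [317.7, 203.8], [324.9, 210.7]]
70 [[318.0, 228.8], [318.0, 220.8], [326.5, 228.8]]
[[ 1.5  3.2 51. ]
 [ 5.4 -9.7 51. ]
 [ 3.5 -3.4 51. ]]
slot angle in tool -0.10589472085121977
[[ 1.5  4.1 55. ]
 [ 5.3 -8.6 55. ]
 [ 3.4 -2.4 55. ]]
slot angle in tool -0.10589472085122303
196 ['106', '101', '96', '97', '92', '92', '89', '93', '97', '106', '133', '156', '180', '197', '207', '212', '211', '215', '217', '219', '220', '218', '217', '220', '220']
197 ['105', '104', '98', '95', '95', '96', '100', '103', '109', '128', '143', '161', '178', '184', '190', '195', '199', '204', '210', '212', '211', '213', '214'
[... 2660 characters left out ...]
'144', '151', '151', '150', '149', '153', '154', '156']
213 ['124', '120', '112', '109', '106', '107', '106', '108', '108', '109', '109', '107', '108', '111', '112', '115', '123', '125', '134', '130', '126', '132', '133', '139', '140']
214 ['98', '86', '82', '77', '73', '74', '72', '77', '79', '80', '78', '78', '81', '81', '83', '81', '87', '90', '95', '90', '87', '89', '91', '95', '99']
215 ['65', '54', '49', '46', '46', '45', '46', '45', '48', '46', '50', '50', '46', '48', '47', '48', '48', '54', '54', '50', '52', '50', '53', '54', '58']
216 ['41', '37', '36', '38', '38', '39', '36', '35', '37', '38', '38', '35', '39', '35', '36', '41', '36', '36', '37', '37', '38', '37', '37', '33', '38']
```

Call:
{"api": "step_arm", "payload": {"hand": [1,1,1,1,1], "dp": [[20,-6,0],[30,-6,0],[15,0,0],[0,0,0],[0,0,0]], "twist": [0,0,0,0,0]}}

```text
t: 10.78
eef_pos: [0.5009, 0.0845, 0.2269]
orientation: [0.604, 0.77, 0.135, 0.156]
contact_force: [-0.4, 0.2, -0.5]
grip_width: 0.259
finger_force: 24.9
```

Run:
```python
from h import *
import st
R,X=st.R,st.X;B,O=st.B,st.O
c=cam("wrist");cv2.imwrite("pics/w4.png",c["im"])
P=lambda z,x=0,y=0:X+R@(np.array([x,y,90.5-z])/1000)
for z in(0,14): print(z,proj(c,[P(z)]).round(1).tolist())
g=c["im"].astype(int)
for r in range(190,217): print(r,' '.join('%d'%v for v in g[r,300:334].mean(1)))
```

```text
10.78 [0.5009 0.0845 0.2269] [ 0.209 -0.05   2.164 -0.111  0.62   0.045]
[[-0.223  0.888  0.403]
 [ 0.972  0.235  0.02 ]
 [-0.077  0.396 -0.915]] tilt deg 23.779377546672215 az 0.0497803436527214
TCP in bed mm [ -8.8  63.  197.6] tip [ -9.2  62.8 107.1]
tool axes in bed
 [[-0.186  0.983 -0.004]
 [ 0.983  0.186 -0.002]
 [-0.001 -0.004 -1.   ]] q6 0.044729007554458196
0 [[317.5, 200.4]]
14 [[317.6, 204.9]]
190 77 78 78 80 76 78 82 88 132 215 250 254 255 255 255 255 255 255 255 254 253 250 246 247 252 254 255 255 255 255 255 255 255 253
191 79 81 79 78 77 79 82 90 142 226 252 254 255 255 255 255 255 255 255 255 255 254 254 254 255 255 255 255 255 255 255 255 255 253
192 78 82 78 79 77 82 80 97 157 234 253 254 255 255 255 255 255 255 255 255 255 255 255 255 255 255 255 255 255 255 255 255 255 252
193 77 79 82 77 78 80 80 105 174 242 254 255 255 255 255 255 255 255 255 255 255 255 255 255 255 255 255 255 255 255 255 255 254 248
194 77 79 77 74 79 78 85 118 194 247 254 255 255 255 255 255 255 255 255 255 255 255 255 255 255 255 255 255 255 255 255 255 254 243
195 78 76 79 77 79 76 86 124 2
[... 2172 characters left out ...]
38 123 122 126 126 133 153 204 247 254 255 255 255 255 255 255 252 215 146 132 142
212 76 77 78 83 116 193 246 254 254 254 254 249 200 135 122 122 122 125 131 150 198 245 254 255 255 255 255 255 254 250 198 126 113 119
213 74 75 73 77 105 169 233 249 252 252 251 240 182 120 109 109 108 113 118 129 175 233 251 253 253 254 254 253 251 238 172 111 98 104
214 73 71 67 64 75 114 166 202 214 216 214 187 130 85 80 79 80 82 86 91 120 173 215 227 228 229 230 227 216 183 125 94 93 97
215 63 57 53 47 47 57 80 97 104 111 110 96 68 53 50 50 51 51 52 56 63 91 110 121 122 122 119 118 114 98 77 73 83 93
216 60 48 41 39 39 39 41 44 47 48 51 47 43 39 38 41 40 38 37 41 42 45 51 54 53 55 56 56 55 52 49 54 65 78
```

Call:
{"api": "step_arm", "payload": {"hand": [1,1,1,1,1,1,1,1,1,1], "dp": [[-16,0,0],[-30,0,0],[-20,0,0],[0,0,0],[0,0,0],[0,0,0],[0,0,0],[0,0,0],[0,0,0],[0,0,0]], "twist": [0,0,0,-0.12,-0.12,-0.12,-0.12,-0.12,-0.12,-0.12]}}

```text
t: 11.67
eef_pos: [0.5151, 0.0182, 0.2319]
orientation: [0.236, 0.95, 0.059, 0.197]
contact_force: [-0.1, -1.2, -1.6]
grip_width: 0.26
finger_force: 24.9
```

Call:
{"api": "step_arm", "payload": {"hand": [1,1,1,1,1,1,1,1,1,1], "dp": [[0,0,0],[0,0,0],[0,0,0],[0,0,0],[0,0,0],[0,0,0],[0,0,0],[0,0,0],[0,0,0],[0,0,0]], "twist": [-0.12,-0.12,-0.12,-0.12,-0.12,-0.12,-0.12,0,0,0]}}

```text
t: 12.5
eef_pos: [0.5147, 0.0188, 0.2317]
orientation: [-0.167, 0.964, -0.026, 0.204]
contact_force: [-0.1, -0.8, -1.6]
grip_width: 0.261
finger_force: 24.9
```

```bash
cat > m.py <<'E'
from st import *
c=cam("wrist");cv2.imwrite("pics/w%d.png"%int(o["t"]*100),c["im"])
pr=proj(c,[X+R[:,2]*.0905,O+B@[0,0,.055]]);print("tip, slot pred px",pr.round(1).tolist())
u,v=pr[1].astype(int)
g=cv2.cvtColor(c["im"],cv2.COLOR_BGR2GRAY)[v-16:v+17,u-20:u+21]
print("origin",u-20,v-16)
for r in g: print(' '.join('%3d'%x for x in r))
E
python3 m.py
```

```text
12.5 [0.5147 0.0188 0.2317] [ 0.028 -0.046  2.149  0.013  0.625 -1.895]
[[-0.86  -0.312  0.403]
 [-0.333  0.943  0.019]
 [-0.385 -0.118 -0.915]] tilt deg 23.76836384280669 az 0.04709913764695938
TCP in bed mm [  2.3  -3.3 197.9] tip [  2.   -3.6 107.4]
tool axes in bed
 [[-0.958 -0.285 -0.004]
 [-0.285  0.958 -0.003]
 [ 0.005 -0.002 -1.   ]] q6 -1.8951923870653622
tip, slot pred px [[317.4, 203.1], [321.0, 188.7]]
origin 300 172
205 205 204 201 194 186 196 229 250 253 245 221 205 191 171 147 142 138 146 149 157 163 173 181 192 200 208 212 215 213 213 216 220 225 223 216 205 194 184 180 172
208 207 208 201 193 190 203 239 253 253 240 222 215 203 172 150 138 137 140 142 143 144 147 152 159 169 181 186 198 203 211 221 231 237 239 237 231 228 227 227 227
207 208 204 199 190 191 215 244 253 251 236 223 221 197 169 145 145 143 144 141 141 141 140 142 142 144 151 157 164 175 186 206 227 235 240 242 243 245 249 252 253
206 205 204 196 192 197 224 248 253 247 229 223 211 185 155 144 144 145 143 144 145 142 143 141 143 139 139 141 142 146 156 171 191 213 230 241 248 253 255 255 255
205 204 200
[... 4044 characters left out ...]
 179 198 209 209 210 209 210 212 212 212 219
187 192 214 231 242 245 247 246 246 237 215 181 164 156 155 155 155 157 157 157 160 167 177 195 210 217 217 205 175 164 181 203 210 208 210 208 211 210 210 212 212
181 189 217 235 244 246 247 246 245 241 232 217 192 168 156 154 158 154 154 158 161 180 200 219 232 234 227 202 166 155 174 201 208 209 207 207 207 209 210 208 209
175 190 222 239 245 246 246 246 247 248 249 247 230 185 157 153 154 155 153 156 175 214 235 238 241 238 226 192 157 144 171 196 206 207 207 208 209 205 208 208 209
174 193 229 241 245 247 247 247 249 251 254 254 242 193 158 152 155 153 157 163 198 239 250 249 244 235 217 180 149 150 176 197 207 207 207 207 207 206 205 207 208
```

Call:
{"api": "step_arm", "payload": {"hand": [1,1,1,1,1], "dp": [[2,4,8],[0,0,12],[0,0,10],[0,0,0],[0,0,0]], "twist": [0,0,0,0,0]}}

```text
t: 12.97
eef_pos: [0.5229, 0.0231, 0.2018]
orientation: [-0.169, 0.964, -0.026, 0.203]
contact_force: [-0.1, -0.9, -0.9]
grip_width: 0.258
finger_force: 24.9
```

```bash
python3 m.py
```

```text
12.97 [0.5229 0.0231 0.2018] [ 0.039  0.013  2.167  0.007  0.548 -1.886]
[[-0.86  -0.316  0.401]
 [-0.337  0.941  0.019]
 [-0.383 -0.118 -0.916]] tilt deg 23.646181914224616 az 0.048260933892365
TCP in bed mm [ -2.1   0.6 167.1] tip [-2.7  0.3 76.6]
tool axes in bed
 [[-0.957 -0.289 -0.006]
 [-0.289  0.957 -0.003]
 [ 0.007 -0.001 -1.   ]] q6 -1.885578647361845
tip, slot pred px [[317.4, 203.1], [316.3, 199.3]]
origin 296 183
205 204 194 190 201 235 252 253 243 226 224 215 185 154 143 142 144 141 141 139 139 140 137 136 138 138 140 145 148 158 167 183 204 227 236 242 244 247 250 253 255
207 199 193 191 208 241 252 252 239 225 223 207 174 146 144 143 141 139 136 138 138 138 142 138 140 138 138 135 137 139 140 152 169 187 217 233 244 250 254 255 255
205 199 188 191 218 246 253 250 235 225 223 202 166 147 139 142 144 140 134 132 134 134 133 136 140 141 140 141 137 138 138 139 142 153 176 214 240 252 255 255 255
201 194 188 198 230 250 253 247 230 225 217 187 159 143 142 150 151 146 140 132 124 122 124 126 133 137 139 144 143 143 141 139 140 144 158 190 233 250 254 255 255
198 196 188 205
[... 4040 characters left out ...]
 169 190 205 212 210 212 207 209 211 213 211
219 235 244 246 247 247 247 246 245 243 237 228 214 197 183 167 155 151 149 153 152 154 154 152 156 175 192 195 175 151 150 177 197 206 206 209 210 211 211 212 208
220 238 244 246 246 245 243 240 238 233 231 225 216 199 183 163 146 139 137 135 139 140 137 135 142 161 181 178 152 132 129 154 179 196 200 204 210 206 208 210 207
226 240 245 246 243 237 227 208 191 179 173 167 159 149 133 120 102  99 104 104 103 102 106 102 108 120 134 132 112  99  97 117 139 158 177 188 198 206 207 208 207
231 243 245 243 234 201 164 128 108  96  91  88  87  82  76  71  68  68  68  68  71  68  70  70  71  77  83  81  71  69  73  79  88 105 125 150 177 195 205 207 208
```

Call:
{"api": "step_arm", "payload": {"hand": [1,1,1,1,1], "dp": [[-1,-1.1,4],[0,0,6],[0,0,3],[0,0,0],[0,0,0]], "twist": [0,0,0,0,0]}}

```text
t: 13.43
eef_pos: [0.5296, 0.0225, 0.1912]
orientation: [-0.17, 0.964, -0.026, 0.204]
contact_force: [0.3, 0.1, -0.7]
grip_width: 0.259
finger_force: 24.9
```

```bash
python3 m.py | head -12
```

```text
13.43 [0.5296 0.0225 0.1912] [ 0.037  0.041  2.168  0.009  0.519 -1.89 ]
[[-0.859 -0.316  0.402]
 [-0.337  0.941  0.019]
 [-0.384 -0.119 -0.915]] tilt deg 23.72497208351212 az 0.04797460279585598
TCP in bed mm [ -0.3  -0.4 154.7] tip [-0.8 -0.7 64.2]
tool axes in bed
 [[-0.957 -0.29  -0.005]
 [-0.29   0.957 -0.003]
 [ 0.005 -0.001 -1.   ]] q6 -1.8895966251404512
tip, slot pred px [[317.4, 203.1], [317.8, 201.2]]
origin 297 185
207 200 192 191 214 244 253 251 235 223 225 216 186 155 145 142 141 145 140 138 141 140 138 141 141 138 137 135 137 137 144 148 157 178 200 221 235 244 251 254 255
```

Call:
{"api": "step_arm", "payload": {"hand": [1,1,1,1], "dp": [[0.5,0.4,3],[0,0,3],[0,0,2],[0,0,0]], "twist": [0,0,0,0]}}

```text
t: 13.82
eef_pos: [0.5325, 0.0229, 0.1835]
orientation: [-0.17, 0.964, -0.026, 0.204]
contact_force: [-0.7, -0.5, 0.2]
grip_width: 0.256
finger_force: 24.9
```

```bash
python3 st.py|grep tip
```

```text
TCP in bed mm [ -0.8  -0.2 146.5] tip [-1.2 -0.4 56. ]
```

Call:
{"api": "step_arm", "payload": {"hand": [1,1,1], "dp": [[0,0,1],[0,0,1],[0,0,0]], "twist": [0,0,0]}}

```text
t: 14.07
eef_pos: [0.5337, 0.023, 0.1826]
orientation: [-0.17, 0.964, -0.026, 0.205]
contact_force: [-2.7, 1.1, 5.5]
grip_width: 0.263
finger_force: 24.9
```

```bash
python3 st.py|grep tip
```

```text
TCP in bed mm [-0.000e+00 -1.000e-01  1.451e+02] tip [-0.3 -0.4 54.6]
```

Call:
{"api": "step_arm", "payload": {"hand": [1,1,1], "dp": [[0.8,0,0],[0.4,0,0],[0,0,0]], "twist": [0,0,0]}}

```text
t: 14.32
eef_pos: [0.5331, 0.0227, 0.1824]
orientation: [-0.17, 0.964, -0.026, 0.205]
contact_force: [0.7, 1.0, 4.9]
grip_width: 0.261
finger_force: 25.0
```

```bash
python3 m.py|tail -37
```

```text
[-0.29   0.957 -0.003]
 [ 0.003 -0.002 -1.   ]] q6 -1.8905824838031597
tip, slot pred px [[317.4, 203.1], [317.8, 204.2]]
origin 297 188
199 192 191 209 240 253 253 244 227 224 225 204 168 147 144 146 142 140 140 136 137 135 141 141 143 143 142 142 140 137 139 139 143 148 161 183 213 235 248 254 255
195 191 193 217 247 253 252 240 225 226 218 189 156 142 138 134 135 131 128 127 125 131 136 134 139 141 142 143 144 144 143 142 142 142 145 158 181 220 244 253 255
196 191 201 231 251 254 251 235 226 225 207 172 146 138 136 134 134 138 139 132 130 128 126 126 127 137 139 145 149 143 144 144 142 145 145 151 174 212 243 253 255
194 189 206 241 253 254 249 232 226 222 199 167 150 151 151 152 157 157 155 154 156 151 139 125 124 132 133 143 145 145 146 147 148 150 154 162 174 211 245 254 255
192 193 213 245 254 254 245 230 229 225 204 182 171 174 176 175 169 162 161 163 161 157 145 124 124 129 135 139 138 142 146 146 147 150 159 166 179 212 247 255 255
193 194 220 248 254 253 241 231 231 222 206 190 188 186 184 179 163 154 151 154 151 146 125 113 115 124 132 132 136 139 144 149 148 156 164 167
[... 3748 characters left out ...]
  69  70  79  89 106 139 180 203 214 212 214
233 241 233 191 120  71  54  51  52  53  54  52  52  53  54  54  53  57  56  57  59  56  55  59  59  58  60  56  61  62  62  63  63  65  79 111 161 196 209 215 214
235 239 222 155  83  52  50  49  49  52  54  55  53  53  52  55  55  58  55  55  55  57  57  57  57  58  58  58  59  59  61  56  62  58  66  95 141 186 206 212 211
238 235 202 124  64  51  48  49  51  52  51  50  54  50  55  52  52  54  53  56  59  56  56  56  56  60  61  59  60  59  58  60  62  62  60  79 119 170 200 210 210
238 230 173  95  54  52  51  49  50  50  51  52  52  54  50  53  53  51  53  54  53  58  57  57  59  56  56  58  58  58  60  60  62  62  63  71 101 152 193 208 210
```

Call:
{"api": "step_arm", "payload": {"hand": [1,1,1,1,1], "dp": [[0,0,0.5],[0,0,0.3],[0,0,0],[0,0,0],[0,0,0]], "twist": [-0.05,-0.05,0.05,0.05,0.05]}}

```text
t: 14.78
eef_pos: [0.5339, 0.0226, 0.1818]
orientation: [-0.144, 0.968, -0.021, 0.206]
contact_force: [4.6, 0.7, 0.9]
grip_width: 0.257
finger_force: 25.0
```

```bash
python3 st.py|grep tip
```

```text
TCP in bed mm [ -0.2  -0.5 144.4] tip [-0.3 -0.8 53.9]
```

Call:
{"api": "step_arm", "payload": {"hand": [1,1,1,1], "dp": [[-0.4,0,1],[0,0,1],[0,0,0],[0,0,0]], "twist": [0,0,0,0]}}

```text
t: 15.12
eef_pos: [0.5341, 0.0227, 0.1794]
orientation: [-0.146, 0.968, -0.021, 0.205]
contact_force: [4.8, 0.3, 1.2]
grip_width: 0.259
finger_force: 25.0
```

```bash
python3 st.py|grep tip
```

```text
TCP in bed mm [ -1.   -0.4 142. ] tip [-1.3 -0.7 51.6]
```

Call:
{"api": "step_arm", "payload": {"hand": [1,1,1], "dp": [[-0.7,0,0.6],[0,0,0.4],[0,0,0]], "twist": [0,0,0]}}

```text
t: 15.37
eef_pos: [0.5346, 0.0229, 0.1787]
orientation: [-0.146, 0.968, -0.021, 0.205]
contact_force: [0.0, 0.6, 6.2]
grip_width: 0.259
finger_force: 25.0
```

```bash
python3 st.py|grep -A4 tip;python3 -c "
from h import *
print(readout.get_obs()['wrist_torque'])"
```

```text
TCP in bed mm [ -0.8  -0.3 141.2] tip [-1.2 -0.5 50.7]
tool axes in bed
 [[-0.97  -0.242 -0.004]
 [-0.242  0.97  -0.003]
 [ 0.005 -0.002 -1.   ]] q6 -1.8397900615586227
[ 0.30912042 -0.768159    0.14566723]
```

```bash
cat > t.py <<'E'
from h import *
o=readout.get_obs();R=Ro.from_quat(o["orientation"]).as_matrix();B=Ro.from_euler('z',.055).as_matrix()@Ro.from_euler('y',-24,degrees=True).as_matrix();O=np.array([.5927,.0264,.05])
tip=B.T@(o["eef_pos"]+R[:,2]*.0905-O)*1000;A=B.T@R
print("t %.2f tip %s F_tool %s T_tool %s ang %.3f"%(o["t"],tip.round(1),(R.T@o["contact_force"]).round(1),(R.T@o["wrist_torque"]).round(3),np.arctan2(A[1,0],A[0,0])))
E
python3 t.py
```

```text
t 15.37 tip [-1.2 -0.5 50.7] F_tool [-2.6 -0.1 -5.7] T_tool [-0.104 -0.834 -0.024] ang -2.897
```

Call:
{"api": "step_arm", "payload": {"hand": [1,1,1,1], "dp": [[0,0,-0.2],[0,0,0],[0,0,0],[0,0,0]], "twist": [0.05,0.05,0.05,0.05]}}

```text
t: 15.7
eef_pos: [0.5349, 0.0229, 0.1789]
orientation: [-0.047, 0.977, -0.0, 0.206]
contact_force: [3.2, 0.8, 1.3]
grip_width: 0.261
finger_force: 25.0
```

```bash
python3 t.py
```

```text
t 15.70 tip [-0.7 -0.5 50.8] F_tool [-3.5  0.5  0.1] T_tool [-0.216 -1.287 -0.006] ang -3.100
```

Call:
{"api": "step_arm", "payload": {"hand": [1,1,1,1], "dp": [[0,0,0],[0,0,0.1],[0,0,0.1],[0,0,0.1]], "twist": [0.05,0.05,0.05,0.05]}}

```text
t: 16.03
eef_pos: [0.5351, 0.0229, 0.1785]
orientation: [0.051, 0.977, 0.02, 0.205]
contact_force: [4.5, 0.3, 0.1]
grip_width: 0.26
finger_force: 25.0
```

```bash
python3 t.py
```

```text
t 16.03 tip [-0.8 -0.6 50.4] F_tool [-4.1  0.7  1.7] T_tool [-0.413 -1.237 -0.1  ] ang 2.984
```

Call:
{"api": "step_arm", "payload": {"hand": [1,1,1,1,1], "dp": [[-0.4,0,0.2],[0,0,0.2],[0,0,0.2],[0,0,0.2],[0,0,0.2]], "twist": [0.08,0.08,0.08,0.08,0.08]}}

```text
t: 16.45
eef_pos: [0.5355, 0.0229, 0.1776]
orientation: [0.245, 0.948, 0.061, 0.197]
contact_force: [3.6, 0.9, 1.7]
grip_width: 0.26
finger_force: 25.0
```

```bash
python3 t.py
```

```text
t 16.45 tip [-0.8 -0.6 49.4] F_tool [-3.   2.7 -0.1] T_tool [-0.785 -0.785 -0.099] ang 2.582
```

Call:
{"api": "step_arm", "payload": {"hand": [1,1,1,1], "dp": [[0,0,0.2],[0,0,0.2],[0,0,0.2],[0,0,0.1]], "twist": [0.07,0.07,0.07,0.05]}}

```text
t: 16.78
eef_pos: [0.5358, 0.0229, 0.177]
orientation: [0.365, 0.908, 0.086, 0.187]
contact_force: [3.5, 1.3, 2.2]
grip_width: 0.259
finger_force: 25.0
```

```bash
python3 t.py
```

```text
t 16.78 tip [-0.8 -0.6 48.7] F_tool [-2.   3.7 -0.6] T_tool [-0.953 -0.547 -0.079] ang 2.322
```

Call:
{"api": "step_arm", "payload": {"hand": [1,1,1], "dp": [[-0.2,0.4,0.15],[0,0,0.15],[0,0,0.15]], "twist": [0.06,0.06,0.06]}}

```text
t: 17.03
eef_pos: [0.5361, 0.023, 0.1765]
orientation: [0.445, 0.872, 0.102, 0.178]
contact_force: [2.5, 0.5, 1.4]
grip_width: 0.263
finger_force: 25.0
```

```bash
python3 t.py
```

```text
t 17.03 tip [-0.8 -0.6 48.2] F_tool [-1.2  2.6 -0.2] T_tool [-0.758 -0.419 -0.098] ang 2.143
```

Call:
{"api": "step_arm", "payload": {"hand": [1,1,1], "dp": [[0,0,0.15],[0,0,0.15],[0,0,0.1]], "twist": [0.06,0.06,0.04]}}

```text
t: 17.28
eef_pos: [0.5362, 0.023, 0.1763]
orientation: [0.513, 0.833, 0.116, 0.17]
contact_force: [0.7, 0.7, 6.3]
grip_width: 0.261
finger_force: 25.0
```

```bash
python3 t.py
```

```text
t 17.28 tip [-0.8 -0.6 47.9] F_tool [-0.7  3.2 -5.4] T_tool [-0.632 -0.208 -0.073] ang 1.983
```

Call:
{"api": "step_arm", "payload": {"hand": [1,1,1], "dp": [[0,0,0.1],[0,0,0.1],[0,0,0]], "twist": [0.05,0.05,0]}}

```text
t: 17.53
eef_pos: [0.5363, 0.023, 0.1763]
orientation: [0.554, 0.807, 0.124, 0.164]
contact_force: [-0.3, 0.7, 7.4]
grip_width: 0.263
finger_force: 25.0
```

```bash
python3 t.py
```

```text
t 17.53 tip [-0.7 -0.6 47.9] F_tool [-0.2  2.8 -6.9] T_tool [-0.567 -0.114 -0.042] ang 1.883
```

Call:
{"api": "step_arm", "payload": {"hand": [1,1,1], "dp": [[0,0.2,-0.6],[0,0,0],[0,0,0]], "twist": [0.03,0.03,0]}}

```text
t: 17.78
eef_pos: [0.536, 0.023, 0.1764]
orientation: [0.578, 0.79, 0.129, 0.16]
contact_force: [3.6, -0.9, -0.6]
grip_width: 0.261
finger_force: 25.0
```

```bash
python3 t.py
```

```text
t 17.78 tip [-0.9 -0.6 48.1] F_tool [-1.8  2.7  2. ] T_tool [-0.707 -0.395 -0.126] ang 1.825
```

Call:
{"api": "step_arm", "payload": {"hand": [1,1,1], "dp": [[0,0,0],[0,0,0],[0,0,0]], "twist": [0.03,0.03,0]}}

```text
t: 18.03
eef_pos: [0.5361, 0.023, 0.1764]
orientation: [0.601, 0.773, 0.134, 0.156]
contact_force: [3.3, -0.3, -2.1]
grip_width: 0.259
finger_force: 25.0
```

```bash
python3 t.py; python3 t.py
```

```text
t 18.03 tip [-0.8 -0.5 48.1] F_tool [-0.9  2.1  3.2] T_tool [-0.733 -0.354 -0.212] ang 1.766
t 18.03 tip [-0.8 -0.5 48.1] F_tool [-0.9  2.1  3.2] T_tool [-0.733 -0.354 -0.212] ang 1.766
```

Run:
```python
import subprocess
from bench import cams
for i in range(4):
    cams.read_camera("wrist"); print(subprocess.run(["python3","t.py"],capture_output=True,text=True).stdout.strip())
```

```text
t 18.08 tip [-0.9 -0.5 48.1] F_tool [-1.7  2.2  3.2] T_tool [-0.689 -0.353 -0.14 ] ang 1.767
this script no longer has the robotException ignored in: <_io.TextIOWrapper mode='rw' encoding='UTF-8'>
Traceback (most recent call last):
BrokenPipeError: [Errno 32] Broken pipe
```

```bash
cat > tn.py <<'E'
from h import *
import sys
L=[];H=[];F=[];N=int(sys.argv[1]) if len(sys.argv)>1 else 6
B=Ro.from_euler('z',.055).as_matrix()@Ro.from_euler('y',-24,degrees=True).as_matrix();O=np.array([.5927,.0264,.05])
for i in range(N):
    o=readout.get_obs();R=Ro.from_quat(o["orientation"]).as_matrix()
    L.append((R.T@o["wrist_torque"])[2]);F.append(R.T@o["contact_force"]);H.append(B.T@(o["eef_pos"]+R[:,2]*.0905-O)*1000);cams.read_camera("wrist")
A=B.T@R
print("Tz",np.round(L,3),"mean %.3f"%np.mean(L),"F",np.mean(F,0).round(1),"tip",np.mean(H,0).round(2),"ang %.3f"%np.arctan2(A[1,0],A[0,0]))
E
python3 tn.py 8
```

```text
Tz [-0.14  -0.176 -0.111 -0.201 -0.101 -0.096 -0.147 -0.21 ] mean -0.148 F [-1.4  1.9  4.5] tip [-0.86 -0.49 48.12] ang 1.766
```

Call:
{"api": "step_arm", "payload": {"hand": [1,1,1,1,1], "dp": [[0,0,0],[0,0,0],[0,0,0],[0,0,0],[0,0,0]], "twist": [-0.06,-0.06,-0.06,-0.06,0]}}

```text
t: 18.9
eef_pos: [0.536, 0.0231, 0.1767]
orientation: [0.503, 0.84, 0.114, 0.171]
contact_force: [1.5, -1.4, -0.4]
grip_width: 0.26
finger_force: 25.0
```

```bash
python3 tn.py 6
```

```text
Tz [-0.03  -0.026  0.009  0.011 -0.05   0.016] mean -0.011 F [-1.3 -0.2  1.1] tip [-0.83 -0.39 48.31] ang 2.004
```

Call:
{"api": "step_arm", "payload": {"hand": [1,1,1,1,1,1,1,1,1,1], "dp": [[0,0,-2],[0,0,-4],[0,0,-8],[0,0,-16],[0,0,-30],[6,-13,-26],[12,-26,-20],[14,-30,-15],[14,-30,-15],[14,-30,-15]], "twist": [0,0,0,0,0,0,0,0,0,0]}}

```text
t: 20.03
eef_pos: [0.3437, 0.0132, 0.2578]
orientation: [0.504, 0.839, 0.114, 0.171]
contact_force: [-0.3, 0.3, 0.1]
grip_width: 0.257
finger_force: 25.0
```

```bash
python3 st.py
```

```text
20.03 [0.3437 0.0132 0.2578] [ 0.024 -0.452  2.359  0.014  0.82  -0.473]
[[-0.434  0.806  0.402]
 [ 0.885  0.466  0.02 ]
 [-0.172  0.364 -0.915]] tilt deg 23.75892053833666 az 0.04855490311087457
TCP in bed mm [-143.3    0.5  291.3] tip [-143.7    0.3  200.8]
tool axes in bed
 [[-0.421  0.907 -0.004]
 [ 0.907  0.421 -0.003]
 [-0.001 -0.005 -1.   ]] q6 -0.4728712945711983
```

Call:
{"api": "step_arm", "payload": {"hand": [1,1,1,1,1,1,1], "dp": [[14,-30,-15],[14,-30,-15],[14,-30,-15],[14,-30,-15],[14,-30,-15],[14,-30,-15],[0,0,0]], "twist": [0,0,0,0,0,0,0]}}

```text
t: 20.62
eef_pos: [0.1762, -0.0067, 0.2557]
orientation: [0.51, 0.839, 0.106, 0.159]
contact_force: [-0.2, 0.8, -0.9]
grip_width: 0.257
finger_force: 25.0
```

```bash
python3 st.py
```

```text
20.62 [ 0.1762 -0.0067  0.2557] [-0.326 -0.921  2.472  0.144  1.232 -0.827]
[[-0.429  0.822  0.375]
 [ 0.889  0.457  0.016]
 [-0.159  0.34  -0.927]] tilt deg 22.055760405540536 az 0.04191634930730328
TCP in bed mm [-298.   -10.2  357.8] tip [-301.   -10.6  267.3]
tool axes in bed
 [[-0.411  0.911 -0.034]
 [ 0.911  0.411 -0.005]
 [ 0.009 -0.033 -0.999]] q6 -0.8268552557973675
```

```bash
cat > kin.py <<'E'
import numpy as np
from scipy.optimize import least_squares
D=np.array([(.6247,.2139,.3536,1.6341,1.1552),(.594,.2602,.2642,1.6529,1.2225),(.5902,.2171,.2995,1.7038,1.1427),(.837,.298,.6572,.9699,1.5147),(1.0151,.2763,1.1581,.0645,1.8907),(1.0896,.2573,1.187,.0597,1.6828),(1.1316,.2639,1.192,.059,1.561),(1.1589,.2809,1.187,.059,1.48),(.884,.2585,.527,1.331,.88),(.5151,.2317,-.046,2.149,.625),(.3437,.2578,-.452,2.359,.82)])
def fk(p,q2,q3,q5,Lx=None):
    r0,h,a,b,g,L=p;s=q2+q3+q5
    return r0+a*np.sin(q2)+b*np.sin(q2+q3+g)+L*np.sin(s), h+a*np.cos(q2)+b*np.cos(q2+q3+g)+L*np.cos(s)
def res(p):
    r,z=fk(p,*D[:,2:].T);return np.r_[r-D[:,0],z-D[:,1]]
f=least_squares(res,[0.05,.4,.45,.4,0,.3]);p=f.x
if __name__=="__main__":
    print(p,abs(f.fun).max())
    # limit configs: sum=2.74..3.14, show r,z for q3=2.66 and for q2=-.92
    for name,qs in(("q3max",[(q2,2.66) for q2 in np.arange(-.9,.7,.2)]),("q2min",[(-.92,q3) for q3 in np.arange(1.4,2.7,.2)])):
        for q2,q3 in qs:
            print(name,round(q2,2),round(q3,2),[(np.round(fk(p,q2,q3,s-q2-q3),3).tolist(),round(s-q2-q3,2)) for s in(2.72,2.93,3.14)], "wrist",np.round(np.array(fk(p,q2,q3,0))-p[5]*np.array([np.sin(q2+q3),np.cos(q2+q3)]),3))
E
python3 kin.py
```

```text
[-1.56023983e-05  2.94257443e-01  5.68027162e-01  4.97672432e-01
  1.17642833e-01  3.59590438e-01] 0.0005708650556018324
q3max -0.9 2.66 [([0.177, 0.169], np.float64(0.96)), ([0.105, 0.145], np.float64(1.17)), ([0.03, 0.137], np.float64(1.38))] wrist [0.029 0.497]
q3max -0.7 2.66 [([0.216, 0.159], np.float64(0.76)), ([0.145, 0.136], np.float64(0.97)), ([0.07, 0.128], np.float64(1.18))] wrist [0.069 0.487]
q3max -0.5 2.66 [([0.253, 0.141], np.float64(0.56)), ([0.182, 0.118], np.float64(0.77)), ([0.107, 0.11], np.float64(0.98))] wrist [0.106 0.47 ]
q3max -0.3 2.66 [([0.286, 0.117], np.float64(0.36)), ([0.214, 0.093], np.float64(0.57)), ([0.139, 0.085], np.float64(0.78))] wrist [0.139 0.445]
q3max -0.1 2.66 [([0.313, 0.086], np.float64(0.16)), ([0.241, 0.063], np.float64(0.37)), ([0.167, 0.055], np.float64(0.58))] wrist [0.166 0.414]
q3max 0.1 2.66 [([0.334, 0.051], np.float64(-0.04)), ([0.262, 0.027], np.float64(0.17)), ([0.187, 0.019], np.float64(0.38))] wrist [0.187 0.379]
q3max 0.3 2.66 [([0.347, 0.012], np.float64(-0.24)), ([0.275, -0.011], np.float64(-0.03)), ([0.2, -0.019], np.fl
[... 501 characters left out ...]
, 0.58], np.float64(1.84)), ([0.042, 0.557], np.float64(2.05)), ([-0.033, 0.549], np.float64(2.26))] wrist [-0.034  0.908]
q2min -0.92 2.0 [([0.159, 0.492], np.float64(1.64)), ([0.087, 0.468], np.float64(1.85)), ([0.012, 0.46], np.float64(2.06))] wrist [0.011 0.82 ]
q2min -0.92 2.2 [([0.185, 0.396], np.float64(1.44)), ([0.114, 0.373], np.float64(1.65)), ([0.039, 0.365], np.float64(1.86))] wrist [0.038 0.724]
q2min -0.92 2.4 [([0.193, 0.297], np.float64(1.24)), ([0.121, 0.273], np.float64(1.45)), ([0.046, 0.265], np.float64(1.66))] wrist [0.046 0.625]
q2min -0.92 2.6 [([0.18, 0.198], np.float64(1.04)), ([0.109, 0.175], np.float64(1.25)), ([0.034, 0.167], np.float64(1.46))] wrist [0.033 0.526]
```

Call:
{"api": "step_arm", "payload": {"hand": [1,1,1,1,1,1,1,1,1,1], "dp": [[-14,26,10],[-20,26,10],[-32,20,8],[-36,17,8],[-36,17,8],[-36,17,8],[-36,17,8],[-36,17,8],[-36,17,8],[0,0,0]], "twist": [0,0,0,0,0,0,0,0,0,0]}}

```text
t: 21.45
eef_pos: [0.4779, -0.1741, 0.2901]
orientation: [0.506, 0.841, 0.107, 0.16]
contact_force: [-0.3, -0.2, -1.1]
grip_width: 0.258
finger_force: 25.0
```

Call:
{"api": "step_arm", "payload": {"hand": [1,1,1,1,1,1,1,1,1,1], "dp": [[0,0,0],[0,0,0],[0,0,0],[0,0,0],[0,0,0],[0,0,0],[0,0,0],[0,0,0],[0,0,0],[0,0,0]], "twist": [-0.12,-0.12,-0.12,-0.12,-0.12,-0.12,-0.12,-0.12,-0.12,-0.06]}}

```text
t: 22.28
eef_pos: [0.4722, -0.1699, 0.2894]
orientation: [-0.032, 0.981, 0.004, 0.191]
contact_force: [0.3, 0.0, -1.0]
grip_width: 0.261
finger_force: 25.0
```

```bash
python3 st.py
```

```text
22.28 [ 0.4722 -0.1699  0.2894] [-0.488 -0.1    2.049  0.255  0.875 -2.256]
[[-0.925 -0.064  0.375]
 [-0.061  0.998  0.02 ]
 [-0.376 -0.004 -0.927]] tilt deg 22.059704188491157 az 0.054509665379771276
TCP in bed mm [ -22.4 -189.4  272. ] tip [ -25.5 -189.4  181.6]
tool axes in bed
 [[-0.999 -0.01  -0.034]
 [-0.01   1.    -0.   ]
 [ 0.034  0.    -0.999]] q6 -2.2557461638263754
```

Call:
{"api": "step_arm", "payload": {"hand": [1,1,1,1,1], "dp": [[-6,-24,17],[-8,-28,18],[-6,-21,16],[0,0,0],[0,0,0]], "twist": [0,0,0,0,0]}}

```text
t: 22.7
eef_pos: [0.5139, -0.2413, 0.2485]
orientation: [-0.028, 0.981, 0.006, 0.19]
contact_force: [-0.9, -0.3, -1.1]
grip_width: 0.259
finger_force: 25.0
```

```bash
python3 st.py | head -4
python3 - <<'E'
from h import *
o=readout.get_obs();R=Ro.from_quat(o["orientation"]).as_matrix()
c=cam("wrist");cv2.imwrite("pics/w8.png",c["im"])
h=cv2.cvtColor(c["im"],cv2.COLOR_BGR2HSV);m=cv2.inRange(h,(5,110,50),(20,255,255))
k,l,st,ce=cv2.connectedComponentsWithStats(m)
for i in range(1,k):
    if st[i,4]>150: print(st[i],ce[i])
print("tip px",proj(c,[o["eef_pos"]+R[:,2]*.0905]),"hole pred",proj(c,[(.5445,-.239,.08)]))
a=cv2.resize(c["im"][130:250,240:400],(800,600),interpolation=2);cv2.imwrite("pics/w8z.png",a)
E
```

```text
22.7 [ 0.5139 -0.2413  0.2485] [-0.584  0.074  1.974  0.314  0.807 -2.397]
[[-0.926 -0.057  0.373]
 [-0.052  0.998  0.021]
 [-0.374  0.    -0.928]] tilt deg 21.94105864330568 az 0.057368997705664074
[ 284   97   69   86 3463] [318.49956685 139.07248051]
[117 131  34  28 253] [129.35968379 147.49802372]
[253 294  14  59 365] [258.50410959 324.24931507]
[366 294  15  59 332] [373.69277108 322.93072289]
[ 158  362  327   19 3050] [337.24032787 373.09639344]
tip px [[317.75571575 202.71754418]] hole pred [[317.97152879 154.71301047]]
```

View pics/w8z.png

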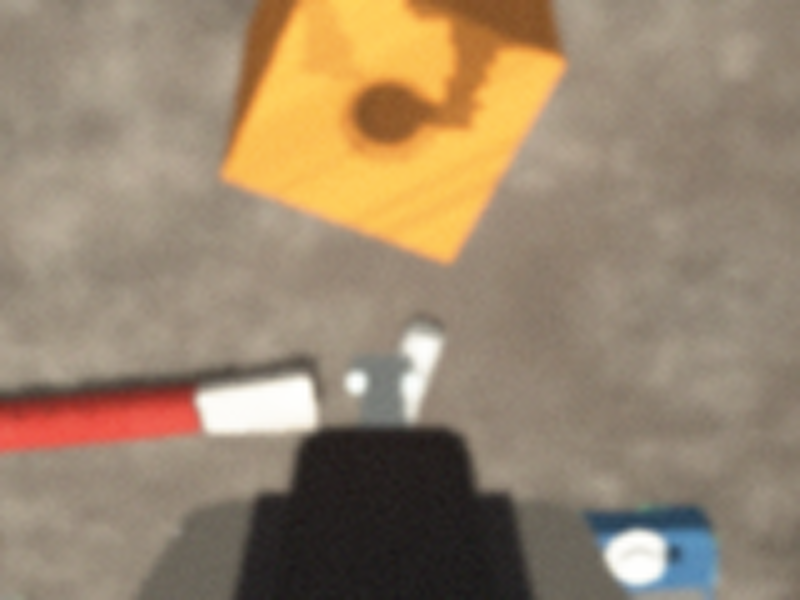

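Run:
```python
from h import *
o=readout.get_obs();R=Ro.from_quat(o["orientation"]).as_matrix();print(o["eef_pos"],R.round(3))
c=cam("wrist")
g=c["im"][:,:,0].astype(int);r=c["im"].astype(int)
H=onz(c,[[317.4,152.4],[317.4,151.2]],.08);print("hole",H)
tip=o["eef_pos"]+R[:,2]*.0905
# tip bias correction (mm) tool y -1.0, tool x -0.4
tipc=tip+R@np.array([-.0004,-.001,0]);print("tip",tip,tipc)
for d in(-.03,0,.015):
    tgt=np.array([H[0,0]+.002,H[0,1],.08-d]);
    print(d,(R.T@(tgt-tipc)*1000).round(1))
```

```text
[ 0.5135265  -0.24097011  0.2490906 ] [[-0.926 -0.057  0.374]
 [-0.053  0.998  0.021]
 [-0.374 -0.    -0.927]]
hole [[ 0.54160059 -0.23955683  0.08      ]
 [ 0.54004028 -0.23964979  0.08      ]]
tip [ 0.54733821 -0.2390408   0.16516626] [ 0.54776577 -0.24001792  0.16531605]
-0.03 [24.5  0.7 49.8]
0 [35.8  0.7 77.6]
0.015 [41.4  0.7 91.5]
```

Call:
{"api": "step_arm", "payload": {"hand": [1,1,1,1,1], "dp": [[6,0.3,12],[10,0.4,22],[8,0,16],[0,0,0],[0,0,0]], "twist": [0,0,0,0,0]}}

```text
t: 23.22
eef_pos: [0.5093, -0.2413, 0.1944]
orientation: [-0.028, 0.981, 0.005, 0.191]
contact_force: [-0.1, -0.1, -0.8]
grip_width: 0.26
finger_force: 25.0
```

Call:
{"api": "step_arm", "payload": {"hand": [1,1,1,1,1], "dp": [[3,0,7.5],[4.1,0,10.2],[3,0,7.5],[0,0,0],[0,0,0]], "twist": [0,0,0,0,0]}}

```text
t: 23.63
eef_pos: [0.5092, -0.2424, 0.1663]
orientation: [-0.027, 0.981, 0.005, 0.191]
contact_force: [-0.3, 0.2, -0.4]
grip_width: 0.259
finger_force: 25.0
```

```bash
cat > d.py <<'E'
from h import *
o=readout.get_obs();R=Ro.from_quat(o["orientation"]).as_matrix()
tipc=o["eef_pos"]+R@np.array([-.0004,-.001,.0905]);print(round(o["t"],2),"tip",tipc.round(4),"grip pt",(o["eef_pos"]-R[:,2]*.019).round(4),"F",o["contact_force"].round(1),"T",o["wrist_torque"].round(2),"w",o["grip_width"])
E
python3 d.py
```

```text
23.63 tip [ 0.5434 -0.2415  0.0825] grip pt [ 0.5021 -0.2428  0.1839] F [-0.3  0.2 -0.4] T [ 0.02  0.04 -0.03] w 0.25913187558437184
```

Call:
{"api": "step_arm", "payload": {"hand": [1,1,1,1,1], "dp": [[0.5,1.5,3],[1.5,0,3.7],[1.5,0,3.7],[1,0,2.8],[0,0,0]], "twist": [0,0,0,0,0]}}

```text
t: 24.05
eef_pos: [0.5103, -0.241, 0.1526]
orientation: [-0.027, 0.981, 0.005, 0.191]
contact_force: [1.3, 1.4, -1.1]
grip_width: 0.261
finger_force: 25.0
```

```bash
python3 d.py
```

```text
24.05 tip [ 0.5447 -0.2402  0.0688] grip pt [ 0.5032 -0.2414  0.1702] F [ 1.3  1.4 -1.1] T [ 0.22 -0.28  0.05] w 0.26061937549652914
```

Call:
{"api": "step_arm", "payload": {"hand": [1,1,1,1], "dp": [[-0.5,0,3.4],[0,0,3.4],[0,0,0],[0,0,0]], "twist": [0,0,0,0]}}

```text
t: 24.38
eef_pos: [0.5132, -0.2409, 0.1467]
orientation: [-0.028, 0.981, 0.005, 0.191]
contact_force: [0.1, 0.6, -0.3]
grip_width: 0.257
finger_force: 25.0
```

```bash
python3 d.py
```

```text
24.38 tip [ 0.5475 -0.24    0.0629] grip pt [ 0.5061 -0.2413  0.1643] F [ 0.1  0.6 -0.3] T [ 0.01 -0.01 -0.03] w 0.257133899886133
```

Call:
{"api": "step_arm", "payload": {"hand": [1,1,1,1], "dp": [[0,0,0],[0,0,0],[-3.5,0,1.5],[0,0,0]], "twist": [0,0,0,0], "squeeze": 4}}

```text
t: 24.72
eef_pos: [0.5173, -0.2406, 0.1468]
orientation: [-0.028, 0.981, 0.005, 0.191]
contact_force: [0.7, 0.5, -1.2]
grip_width: 0.26
finger_force: 4.0
```

```bash
python3 d.py
```

```text
24.72 tip [ 0.5516 -0.2397  0.0631] grip pt [ 0.5102 -0.2409  0.1644] F [ 0.7  0.5 -1.2] T [0.27 0.27 0.07] w 0.25977889263111775
```

Call:
{"api": "step_arm", "payload": {"hand": [1,1,1,1], "dp": [[-4.4,-0.3,2.3],[-4.4,-0.3,2.3],[-4.4,-0.3,2.3],[0,0,0]], "twist": [0,0,0,0]}}

```text
t: 25.05
eef_pos: [0.5328, -0.2407, 0.1453]
orientation: [-0.028, 0.981, 0.005, 0.191]
contact_force: [-1.5, 1.1, -1.9]
grip_width: 0.266
finger_force: 4.0
```

```bash
python3 d.py
```

```text
25.05 tip [ 0.5672 -0.2399  0.0616] grip pt [ 0.5257 -0.2411  0.1629] F [-1.5  1.1 -1.9] T [0.43 0.24 0.08] w 0.2658465696805526
```

Call:
{"api": "step_arm", "payload": {"hand": [1,1,1,1], "dp": [[-4.2,-0.3,2.8],[-4.2,-0.3,2.8],[-4.2,-0.3,2.8],[0,0,0]], "twist": [0,0,0,0]}}

```text
t: 25.38
eef_pos: [0.5477, -0.241, 0.1422]
orientation: [-0.028, 0.981, 0.005, 0.191]
contact_force: [-0.7, 1.7, -1.1]
grip_width: 0.27
finger_force: 4.0
```

```bash
python3 d.py
python3 - <<'E'
from h import *
c=cam("wrist");cv2.imwrite("pics/w9.png",c["im"])
g=cv2.cvtColor(c["im"],cv2.COLOR_BGR2GRAY)
# dark handle silhouette vs side view: handle axis in side camera
s=cam("side");h=cv2.cvtColor(s["im"],cv2.COLOR_BGR2HSV);cv2.imwrite("pics/s9.png",s["im"])
o=readout.get_obs();print(proj(s,[o["eef_pos"],(.543,-.24,.08)]))
E
```

```text
25.38 tip [ 0.5821 -0.2401  0.0585] grip pt [ 0.5406 -0.2413  0.1598] F [-0.7  1.7 -1.1] T [0.31 0.22 0.09] w 0.2699634297944692
[[356.8181402  139.99261161]
 [357.37544802 160.58450155]]
```

Call:
{"api": "step_arm", "payload": {"hand": [1,1,1,1,1], "dp": [[0,0.5,5.6],[2.2,0,5.6],[2.2,0,5.6],[0,0,0],[0,0,0]], "twist": [0,0,0,0,0]}}

```text
t: 25.9
eef_pos: [0.5485, -0.2402, 0.1243]
orientation: [-0.028, 0.981, 0.005, 0.191]
contact_force: [-1.0, -0.6, -0.4]
grip_width: 0.263
finger_force: 4.0
```

```bash
python3 d.py
```

```text
25.9 tip [ 0.5828 -0.2393  0.0406] grip pt [ 0.5414 -0.2406  0.142 ] F [-1.  -0.6 -0.4] T [0.14 0.25 0.01] w 0.2625620662381905
```

Call:
{"api": "step_arm", "payload": {"hand": [1,1,1,1,1], "dp": [[2.2,0,5.6],[2.2,0,5.6],[2.2,0,5.6],[0,0,0],[0,0,0]], "twist": [0,0,0,0,0]}}

```text
t: 26.32
eef_pos: [0.5488, -0.24, 0.1064]
orientation: [-0.028, 0.981, 0.005, 0.191]
contact_force: [-0.4, 1.3, -2.0]
grip_width: 0.261
finger_force: 4.0
```

```bash
python3 d.py
```

```text
26.32 tip [ 0.5831 -0.2392  0.0226] grip pt [ 0.5417 -0.2404  0.124 ] F [-0.4  1.3 -2. ] T [0.34 0.19 0.12] w 0.2612815045796571
```

Call:
{"api": "step_arm", "payload": {"hand": [1,1,1,0.7,0.6,0.6,0.5,0.3], "dp": [[1.5,0,3.7],[0.4,0,1],[0,0,0],[0,0,0],[0,0,0],[0,0,0],[0,0,0],[0,0,0]], "twist": [0,0,0,0,0,0,0,0]}}

```text
t: 26.98
eef_pos: [0.5491, -0.2404, 0.102]
orientation: [-0.028, 0.981, 0.005, 0.191]
contact_force: [0.1, -0.6, 0.6]
grip_width: 0.521
finger_force: 0.0
```

```bash
python3 d.py
```

```text
26.98 tip [ 0.5834 -0.2396  0.0183] grip pt [ 0.542  -0.2408  0.1196] F [ 0.1 -0.6  0.6] T [0.03 0.03 0.03] w 0.5210677960373858
```

Call:
{"api": "step_arm", "payload": {"hand": [0.2,0.2,0.2,0.2,0.2,0.2,0.2], "dp": [[0,0,-8],[0,0,-18],[0,0,-30],[0,0,-40],[0,0,-40],[0,0,-40],[0,0,0]], "twist": [0,0,0,0,0,0,0]}}

```text
t: 27.57
eef_pos: [0.4839, -0.2458, 0.2732]
orientation: [-0.028, 0.98, 0.001, 0.195]
contact_force: [1.7, -0.9, 0.8]
grip_width: 0.798
finger_force: 0.0
```

```bash
python3 - <<'E'
from h import *
s=cam("side");a=cv2.imread("pics/side0.png")
for im in(a,s["im"]):
    g=im.max(2)[130:168,340:375]
    out=[]
    for r in range(0,38,3):
        c=np.where(g[r]<45)[0]; out.append((130+r,(340+c.min(),340+c.max(),len(c)) if len(c) else None))
    print(out)
t=cam("top");b=cv2.imread("pics/top0.png")
for im in(b,t["im"]):
    m=(im.min(2)[205:235,395:425]>170);ys,xs=np.nonzero(m);print(len(xs),xs.mean()+395,ys.mean()+205)
d=cv2.absdiff(t["im"],b).max(2);ys,xs=np.nonzero(d>60);print(len(xs))
E
python3 st.py
```

```text
[(130, None), (133, None), (136, None), (139, (np.int64(354), np.int64(362), 9)), (142, (np.int64(354), np.int64(361), 8)), (145, (np.int64(354), np.int64(361), 8)), (148, (np.int64(353), np.int64(361), 9)), (151, (np.int64(353), np.int64(361), 9)), (154, (np.int64(353), np.int64(361), 9)), (157, (np.int64(353), np.int64(360), 8)), (160, (np.int64(353), np.int64(360), 8)), (163, None), (166, None)]
[(130, None), (133, None), (136, (np.int64(363), np.int64(363), 1)), (139, (np.int64(355), np.int64(363), 9)), (142, (np.int64(355), np.int64(363), 9)), (145, (np.int64(355), np.int64(362), 8)), (148, (np.int64(354), np.int64(362), 9)), (151, (np.int64(354), np.int64(363), 10)), (154, (np.int64(355), np.int64(362), 8)), (157, (np.int64(354), np.int64(362), 9)), (160, (np.int64(354), np.int64(361), 8)), (163, None), (166, None)]
46 409.8695652173913 219.5
45 411.0 221.0
12253
27.67 [ 0.4833 -0.2445  0.2675] [-0.628  0.009  1.998  0.319  0.851 -2.432]
[[-0.924 -0.055  0.378]
 [-0.053  0.998  0.017]
 [-0.378 -0.004 -0.926]] tilt deg 22.223665740182494 az 0.04479678773752258
TCP in bed mm [ -24.9 -264.5  249.2] tip [ -27.7 -264.9  158.8]
tool axes in bed
 [[-1.    -0.002 -0.031]
 [-0.002  1.    -0.004]
 [ 0.031 -0.004 -1.   ]] q6 -2.4322543247731696
```

Call:
{"api": "step_arm", "payload": {"hand": [0.4,0.4,0.4,0.4,0.4,0.4,0.4,0.4,0.4,0.4], "dp": [[0,0,-10],[0,0,-10],[0,0,-10],[0,0,-5],[0,0,0],[0,0,0],[0,0,0],[0,0,0],[0,0,0],[0,0,0]], "twist": [0.12,0.12,0.12,0.12,0.12,0.12,0.12,0.12,0.12,0.12]}}

```text
t: 28.5
eef_pos: [0.4695, -0.2439, 0.2956]
orientation: [0.534, 0.824, 0.112, 0.153]
contact_force: [0.4, 0.4, 0.3]
grip_width: 0.606
finger_force: 0.0
```

Call:
{"api": "step_arm", "payload": {"hand": [0.4,0.4,0.4,0.4], "dp": [[0,0,0],[0,0,0],[0,0,0],[0,0,0]], "twist": [0.12,0.12,0.12,0.0]}}

```text
t: 28.83
eef_pos: [0.4696, -0.2439, 0.2957]
orientation: [0.673, 0.715, 0.138, 0.131]
contact_force: [-0.1, -1.1, 0.2]
grip_width: 0.602
finger_force: 0.0
```

```bash
cat >> st.py <<'E'
def gow(w): print("to world",w,"dp",(R.T@(np.array(w)-X)*1000).round(1))
E
python3 -c "
from st import *
gow((1.12,.056,.29))"
```

```text
28.83 [ 0.4696 -0.2439  0.2957] [-0.647 -0.036  1.975  0.307  0.928 -0.859]
[[-0.061  0.926  0.372]
 [ 0.998  0.057  0.022]
 [-0.001  0.373 -0.928]] tilt deg 21.898334837501498 az 0.057850455529083945
TCP in bed mm [ -25.9 -263.2  280.5] tip [ -29.3 -263.1  190.1]
tool axes in bed
 [[-0.006  0.999 -0.037]
 [ 1.     0.006  0.001]
 [ 0.001 -0.037 -0.999]] q6 -0.8589513856175142
to world (1.12, 0.056, 0.29) dp [259.6 617.4 253.9]
```

Call:
{"api": "step_arm", "payload": {"hand": [0.4,0.4,0.4,0.4,0.4,0.4,0.4,0.4,0.4,0.4], "dp": [[14.4,34,14],[14.4,34,14],[14.4,34,14],[14.4,34,14],[14.4,34,14],[14.4,34,14],[14.4,34,14],[14.4,34,14],[14.4,34,14],[14.4,34,14]], "twist": [0,0,0,0,0,0,0,0,0,0]}}

```text
t: 29.67
eef_pos: [0.8286, -0.075, 0.2924]
orientation: [0.669, 0.719, 0.137, 0.132]
contact_force: [0.7, -0.1, -0.1]
grip_width: 0.598
finger_force: 0.0
```

Call:
{"api": "step_arm", "payload": {"hand": [0.4,0.4,0.4,0.4,0.4,0.4,0.4,0.4], "dp": [[14.4,34,14],[14.4,34,14],[14.4,34,14],[14.4,34,14],[14.4,34,14],[14.4,34,14],[14.4,34,14],[14.4,34,14]], "twist": [0,0,0,0,0,0,0,0]}}

```text
t: 30.33
eef_pos: [1.1057, 0.0554, 0.2894]
orientation: [0.668, 0.719, 0.137, 0.132]
contact_force: [1.4, -0.1, -0.1]
grip_width: 0.603
finger_force: 0.0
```

```bash
python3 st.py
```

```text
30.33 [1.1057 0.0554 0.2894] [ 0.048  0.992  0.424  0.003  1.343 -0.025]
[[-0.071  0.925  0.372]
 [ 0.997  0.069  0.02 ]
 [-0.007  0.373 -0.928]] tilt deg 21.893727150445915 az 0.054773014880882334
TCP in bed mm [566.7   0.7   9.7] tip [563.4   0.7 -80.7]
tool axes in bed
 [[-0.018  0.999 -0.037]
 [ 1.     0.018 -0.   ]
 [ 0.001 -0.037 -0.999]] q6 -0.02508684628227396
```

Call:
{"api": "step_arm", "payload": {"hand": [0.4,0.4,0.4,0.4], "dp": [[0,40,0],[0,40,0],[0,40,0],[0,0,0]], "twist": [0,0,0,0]}}

```text
t: 30.67
eef_pos: [1.1498, 0.0578, 0.3021]
orientation: [0.667, 0.716, 0.148, 0.143]
contact_force: [-0.6, 0.7, -2.0]
grip_width: 0.6
finger_force: 0.0
```

```bash
python3 st.py|grep -B3 tilt
```

```text
30.67 [1.1498 0.0578 0.3021] [ 0.048  1.163  0.063  0.002  1.501 -0.023]
[[-0.07   0.913  0.402]
 [ 0.998  0.067  0.022]
 [-0.007  0.402 -0.915]] tilt deg 23.731994525047327 az 0.05352766796425775
```

```bash
python3 -c "
from st import *
go((0,50,100))"|tail -1
```

```text
to (0, 50, 100) tool dp mm [  59.6 -611.8  -93.8]
```

Call:
{"api": "step_arm", "payload": {"hand": [0.4,0.4,0.4,0.4,0.4,0.4,0.4,0.4,0.4,0.4], "dp": [[4,-34,-10],[4,-38,-8],[4,-38,-8],[4,-38,-8],[4,-38,-8],[4,-38,-8],[4,-38,-8],[4,-38,-6],[4,-38,-6],[4,-38,-6]], "twist": [0,0,0,0,0,0,0,0,0,0]}}

```text
t: 31.5
eef_pos: [0.8378, 0.0701, 0.2421]
orientation: [0.666, 0.715, 0.153, 0.148]
contact_force: [0.1, -0.5, -0.0]
grip_width: 0.599
finger_force: 0.0
```

Call:
{"api": "step_arm", "payload": {"hand": [0.4,0.4,0.4,0.4,0.4,0.4,0.4], "dp": [[4,-38,-4],[4,-38,-4],[4,-38,-4],[4,-38,-2],[4,-38,0],[0,-18,0],[0,0,0]], "twist": [0,0,0,0,0,0,0]}}

```text
t: 32.08
eef_pos: [0.6389, 0.0765, 0.166]
orientation: [0.667, 0.715, 0.151, 0.146]
contact_force: [0.5, -0.4, -0.1]
grip_width: 0.602
finger_force: 0.0
```

```bash
python3 -c "
from st import *
go((0,50,60))"|tail -6
python3 - <<'E'
from h import *
c=cam("wrist");cv2.imwrite("pics/w10.png",c["im"])
B=Ro.from_euler('z',.055).as_matrix()@Ro.from_euler('y',-24,degrees=True).as_matrix();O=np.array([.5927,.0264,.05])
print(proj(c,[O+B@np.array(p)/1000 for p in((-15.5,72,20),(14.5,72,20),(-15.5,30,20),(14.5,30,20))]))
m=(c["im"].min(2)>185).astype(np.uint8);k,l,st,ce=cv2.connectedComponentsWithStats(m)
n=B[:,2]
for i in range(1,k):
    if st[i,4]>500:
        cn=cv2.findContours((l==i).astype(np.uint8),0,2)[0][0];r=cv2.minAreaRect(cn);bx=cv2.boxPoints(r)
        o,d=ray(c,bx);p=o+d*(((O+.02*n-o)@n)/(d@n))[:,None]
        print(st[i],bx.round(1).tolist(),((p-O)@B*1000).round(1).tolist())
E
```

```text
TCP in bed mm [91.8 47.5 86.1] tip [92.1 47.4 -4.4]
tool axes in bed
 [[-0.016  1.     0.003]
 [ 1.     0.016 -0.001]
 [-0.001  0.003 -1.   ]] q6 0.12246648514692773
to (0, 50, 60) tool dp mm [  4.  -91.9  25.8]
[[188.92497004 178.41867192]
 [224.52533238 178.85497589]
 [193.98047386 225.49998355]
 [227.98399037 226.09711772]]
[  0   0  65  20 794] [[-0.699999988079071, 16.799999237060547], [0.10000000149011612, -1.7999999523162842], [64.69999694824219, 0.8999999761581421], [63.900001525878906, 19.5]] [[-159.0, 200.2, 20.0], [-156.1, 213.7, 20.0], [-100.2, 207.6, 20.0], [-102.7, 194.7, 20.0]]
[ 438    0   68   56 2943] [[435.3999938964844, 45.70000076293945], [444.70001220703125, -10.100000381469727], [505.6000061035156, 0.10000000149011612], [496.3999938964844, 55.900001525878906]] [[178.2, 176.6, 20.0], [181.3, 214.8, 20.0], [228.3, 210.8, 20.0], [226.7, 171.7, 20.0]]
[ 343   17   91   60 3394] [[340.8999938964844, 37.599998474121094], [428.1000061035156, 14.699999809265137], [438.3999938964844, 53.79999923706055], [351.20001220703125, 76.69999694824219]] [[107.1, 180.0, 20.0], [170.6, 197.7, 20.0], [181.1, 171.1, 20.0], [115.9, 152.8, 20.0]]
[447 178  21  38 649] [[447.0, 178.0], [467.0, 178.0], [467.0, 215.0], [447.0, 215.0]] [[200.0, 75.7, 20.0], [217.3, 76.0, 20.0], [222.6, 43.2, 20.0], [204.7, 42.9, 20.0]]
[ 189  181   40   67 1968] [[188.5, 181.10000610351562], [223.39999389648438, 178.0], [229.5, 245.60000610351562], [194.60000610351562, 248.8000030517578]] [[-16.1, 69.7, 20.0], [13.6, 72.7, 20.0], [14.5, 11.4, 20.0], [-17.3, 7.6, 20.0]]
[  42  199   53   73 2094] [[41.20000076293945, 204.0], [69.0999984741211, 194.0], [94.69999694824219, 265.70001220703125], [66.80000305175781, 275.6000061035156]] [[-154.4, 47.4, 20.0], [-124.8, 57.0, 20.0], [-115.6, -12.5, 20.0], [-147.0, -24.4, 20.0]]
```

Call:
{"api": "step_arm", "payload": {"hand": [0.4,0.4,0.4,0.4,0.4,0.4,0.4], "dp": [[2,-36,5],[2,-36,10],[0,-20,10],[0,0,10],[0,0,0],[0,0,0],[0,0,0]], "twist": [0,0,0,0,0,0,0]}}

```text
t: 32.72
eef_pos: [0.5774, 0.0761, 0.0997]
orientation: [0.667, 0.714, 0.154, 0.148]
contact_force: [0.4, -0.2, 0.3]
grip_width: 0.601
finger_force: 0.0
```

```bash
python3 -c "
from st import *
go((-0.7,50,30));go((-.7,50,10.5))"|tail -6
```

```text
tool axes in bed
 [[-0.012  1.     0.011]
 [ 1.     0.012 -0.001]
 [-0.001  0.011 -1.   ]] q6 0.22351140934071642
to (-0.7, 50, 30) tool dp mm [-0.3 -9.6 20.4]
to (-0.7, 50, 10.5) tool dp mm [-0.3 -9.9 39.9]
```

Call:
{"api": "step_arm", "payload": {"hand": [0.4,0.4,0.4,0.4,0.4,0.4], "dp": [[0,-5,4],[0,-4.5,8],[0,0,8],[0,0,0],[0,0,0],[0,0,0]], "twist": [0.01,0,0,0,0,0]}}

```text
t: 33.22
eef_pos: [0.5743, 0.0757, 0.0757]
orientation: [0.671, 0.711, 0.153, 0.146]
contact_force: [0.5, -0.1, 1.0]
grip_width: 0.604
finger_force: 0.0
```

```bash
python3 -c "
from st import *
go((-.7,50,10.5))"|tail -6
```

```text
TCP in bed mm [-3.9 50.2 29.8] tip [ -3.3  50.1 -60.7]
tool axes in bed
 [[-0.002  1.     0.007]
 [ 1.     0.002 -0.001]
 [-0.001  0.007 -1.   ]] q6 0.27221607051490376
to (-0.7, 50, 10.5) tool dp mm [-0.2  3.1 19.4]
```

Call:
{"api": "step_arm", "payload": {"hand": [0.4,0.4,0.4,0.4,0.4], "dp": [[0,3,5],[0,0,8],[0,0,5],[0,0,0],[0,0,0]], "twist": [0,0,0,0,0]}}

```text
t: 33.63
eef_pos: [0.5841, 0.0761, 0.0601]
orientation: [0.671, 0.711, 0.153, 0.146]
contact_force: [-0.2, -1.2, 0.1]
grip_width: 0.602
finger_force: 0.0
```

```bash
python3 -c "
from st import *
go((-.7,50,10.5))"|tail -6
```

```text
TCP in bed mm [-1.2 50.1 11.6] tip [ -0.6  50.  -78.9]
tool axes in bed
 [[-0.002  1.     0.006]
 [ 1.     0.002 -0.001]
 [-0.001  0.006 -1.   ]] q6 0.2933209275230076
to (-0.7, 50, 10.5) tool dp mm [-0.1  0.5  1.1]
```

Call:
{"api": "step_arm", "payload": {"hand": [0.6,0.8,1,1,1,1], "dp": [[0,0.3,1],[0,0,0],[0,0,0],[0,0,0],[0,0,0],[0,0,0]], "twist": [0,0,0,0,0,0], "squeeze": 12}}

```text
t: 34.13
eef_pos: [0.5846, 0.0762, 0.0599]
orientation: [0.671, 0.711, 0.153, 0.146]
contact_force: [-1.8, 0.3, 1.8]
grip_width: 0.326
finger_force: 12.0
```

Call:
{"api": "step_arm", "payload": {"hand": [1,1,1], "dp": [[0,0,0],[0,0,0],[0,0,0]], "twist": [0,0,0], "squeeze": 30}}

```text
t: 34.38
eef_pos: [0.5847, 0.0762, 0.0599]
orientation: [0.671, 0.711, 0.153, 0.146]
contact_force: [-5.3, 1.4, 3.0]
grip_width: 0.32
finger_force: 30.0
```

```bash
cat >> st.py <<'E'
print("F bed",(B.T@o["contact_force"]).round(1),"grip",o["grip_width"]*92,o["finger_force"])
E
python3 st.py|tail -6
```

```text
TCP in bed mm [-0.8 50.2 11.2] tip [ -0.2  50.1 -79.3]
tool axes in bed
 [[-0.002  1.     0.007]
 [ 1.     0.002 -0.001]
 [-0.001  0.007 -1.   ]] q6 0.2942390038650521
F bed [-3.6  1.7  4.8] grip 29.43657324380788 30.009685456752777
```

Call:
{"api": "step_arm", "payload": {"hand": [1,1,1,1], "dp": [[1,-0.3,0],[2,0,0],[2,0,0],[2,0,0]], "twist": [0,0,0,0]}}

```text
t: 34.72
eef_pos: [0.5841, 0.0799, 0.0597]
orientation: [0.672, 0.71, 0.151, 0.146]
contact_force: [1.4, -33.5, 6.1]
grip_width: 0.323
finger_force: 30.0
```

```bash
python3 st.py|grep -E "TCP|F bed"
```

```text
TCP in bed mm [-1.2 53.9 11.2] tip [ -0.7  53.5 -79.3]
F bed [  2.1 -33.5   5.7] grip 29.690614521497775 30.013846457004547
```

Call:
{"api": "step_arm", "payload": {"hand": [1,1,1,1], "dp": [[3,0,0],[3,0,0],[3,0,0],[3,0,0]], "twist": [0,0,0,0]}}

```text
t: 35.05
eef_pos: [0.5834, 0.0914, 0.0597]
orientation: [0.672, 0.71, 0.151, 0.147]
contact_force: [1.0, -33.4, 7.2]
grip_width: 0.325
finger_force: 30.0
```

```bash
python3 st.py|grep -E "TCP|F bed"
```

```text
TCP in bed mm [-1.3 65.4 11.2] tip [ -0.9  64.9 -79.3]
F bed [  2.2 -33.4   6.9] grip 29.86805690140096 30.01881033182144
```

```bash
cat > blk.py <<'E'
from h import *
B=Ro.from_euler('z',.055).as_matrix()@Ro.from_euler('y',-24,degrees=True).as_matrix();O=np.array([.5927,.0264,.05]);n=B[:,2]
for nm in("wrist","side","top"):
    c=cam(nm);cv2.imwrite("pics/b_%s.png"%nm,c["im"])
    # sample along the block top centreline in bed y, brightness
    ys=np.arange(-30,140,2.);out=[]
    for x in(-8,6):
        px=proj(c,[O+B@(np.array([x,y,20])/1000) for y in ys]).round().astype(int)
        out.append([int(c["im"][v,u].min()) if 0<=u<640 and 0<=v<400 else -1 for u,v in px])
    print(nm);[print(' '.join(map(str,r))) for r in out]
E
python3 blk.py
```

```text
wrist
46 52 48 49 50 49 62 101 110 111 103 95 83 78 71 80 80 87 84 87 85 80 77 72 64 63 195 245 246 247 246 246 245 245 246 246 246 246 246 214 164 158 156 156 157 157 159 154 156 154 142 143 154 151 183 187 185 186 164 130 127 113 76 78 76 75 79 74 77 76 75 77 80 77 95 123 127 126 126 126 128 129 129 132 128
49 54 54 55 62 63 104 166 181 164 142 111 80 75 74 80 83 86 83 85 84 82 77 70 66 63 193 244 245 245 246 246 245 246 246 246 246 246 247 248 246 247 243 193 158 155 156 153 157 155 154 155 157 153 157 188 189 188 173 131 130 105 76 75 78 79 76 75 77 76 77 76 74 76 78 76 78 119 128 131 132 131 130 131 131
side
72 55 55 48 48 80 80 82 89 89 77 77 68 68 57 57 95 66 111 111 113 113 140 140 129 129 192 213 211 211 212 211 211 211 211 208 212 212 212 211 211 144 144 111 111 110 113 110 110 110 100 100 108 108 112 111 140 140 140 144 144 120 120 124 125 125 124 124 123 123 94 51 53 51 51 49 49 49 50 50 49 52 52 53 53
61 61 61 69 69 146 146 132 132 95 70 72 72 62 62 64 64 71 71 101 116 134 134 151 151 210 210 212 212 213 213 214 214 214 213 212 212 214 214 213 213 210 190 208 149 149 110 113 115 115 111 111 116 114 114 115 138 147 147 151 153 124 128 128 124 126 123 123 120 99 99 52 52 52 52 50 51 53 52 52 51 53 53 52 52
top
102 104 102 105 105 97 93 85 85 95 136 113 113 96 142 161 140 140 117 131 131 131 92 102 137 137 221 234 234 234 233 233 233 235 235 234 234 232 232 195 85 47 47 51 49 45 45 36 51 50 50 58 93 63 57 57 51 49 53 53 53 51 54 54 52 54 76 76 86 48 50 50 50 56 52 52 57 94 107 107 103 103 108 108 105
112 112 113 110 100 100 98 94 89 89 137 158 162 160 160 166 161 163 163 163 164 165 165 163 144 192 229 229 234 232 234 234 234 234 234 234 232 235 229 229 120 51 46 49 49 45 35 36 36 47 50 43 43 45 49 52 52 48 52 50 52 52 55 49 46 46 57 93 62 62 41 48 48 48 48 53 75 81 107 106 108 108 107 108 106
```

Call:
{"api": "step_arm", "payload": {"hand": [1,1,1,1,1,1,1,1,1,1], "dp": [[3,0,0],[3,0,0],[3,0,0],[3,0,0],[3,0,0],[3,0,0],[3,0,0],[3,0,0],[3,0,0],[3,0,0]], "twist": [0,0,0,0,0,0,0,0,0,0]}}

```text
t: 36.03
eef_pos: [0.582, 0.1244, 0.0601]
orientation: [0.671, 0.71, 0.153, 0.146]
contact_force: [-4.8, -6.5, 8.8]
grip_width: 0.323
finger_force: 30.0
```

```bash
python3 st.py|grep -E "TCP|F bed"
```

```text
TCP in bed mm [-0.7 98.4 11.4] tip [ -0.1  98.2 -79.1]
F bed [-1.1 -6.3 10.2] grip 29.724999132209607 30.018794238567352
```

Call:
{"api": "step_arm", "payload": {"hand": [1,1,1], "dp": [[0,-0.5,-0.8],[0,-0.5,0],[0,0,0]], "twist": [0,0,0]}}

```text
t: 36.28
eef_pos: [0.5812, 0.1253, 0.0602]
orientation: [0.671, 0.711, 0.154, 0.146]
contact_force: [0.7, -0.0, -1.8]
grip_width: 0.322
finger_force: 30.0
```

```bash
python3 st.py|grep -E "TCP|F bed"
```

```text
TCP in bed mm [-1.4 99.4 11.8] tip [ -0.6  99.3 -78.7]
F bed [-0.1 -0.1 -1.9] grip 29.647315289405366 29.9957013130188
```

Call:
{"api": "step_arm", "payload": {"hand": [1,1,1], "dp": [[0,-0.5,0.4],[0,-0.3,0],[0,0,0]], "twist": [0,0,0]}}

```text
t: 36.53
eef_pos: [0.5811, 0.1253, 0.0598]
orientation: [0.671, 0.711, 0.154, 0.146]
contact_force: [3.8, -0.5, -1.2]
grip_width: 0.325
finger_force: 30.0
```

```bash
python3 st.py|grep -E "TCP|F bed"
```

```text
TCP in bed mm [-1.6 99.4 11.5] tip [ -0.8  99.4 -79. ]
F bed [ 2.9 -0.7 -2.7] grip 29.868726348989874 30.002589225769043
```

Call:
{"api": "step_arm", "payload": {"hand": [1,1,0.62,0.58,0.55,0.5,0.4], "dp": [[0,0,0.5],[0,0,0],[0,0,0],[0,0,0],[0,0,0],[0,0,0],[0,0,0]], "twist": [0,0,0,0,0,0,0], "squeeze": 15}}

```text
t: 37.12
eef_pos: [0.5802, 0.125, 0.0587]
orientation: [0.671, 0.711, 0.153, 0.146]
contact_force: [-0.1, 0.2, -0.1]
grip_width: 0.553
finger_force: 0.0
```

Call:
{"api": "step_arm", "payload": {"hand": [0.4,0.4,0.4,0.4,0.4,0.4,0.4], "dp": [[0,0,0],[0,0,-5],[0,0,-15],[0,0,-35],[0,0,-40],[0,-30,-20],[0,-30,-10]], "twist": [0,0,0,0,0,0,0]}}

```text
t: 37.7
eef_pos: [0.4752, 0.1197, 0.1514]
orientation: [0.671, 0.71, 0.156, 0.147]
contact_force: [-0.1, 0.1, 0.2]
grip_width: 0.598
finger_force: 0.0
```

```bash
python3 st.py|grep -E "TCP|F bed"; python3 blk.py
python3 - <<'E'
from h import *
B=Ro.from_euler('z',.055).as_matrix()@Ro.from_euler('y',-24,degrees=True).as_matrix();O=np.array([.5927,.0264,.05]);n=B[:,2]
for nm in("wrist","top"):
    c=cam(nm);m=(c["im"].min(2)>185).astype(np.uint8);k,l,st,ce=cv2.connectedComponentsWithStats(m)
    for i in range(1,k):
        if st[i,4]>80:
            cn=cv2.findContours((l==i).astype(np.uint8),0,2)[0][0];bx=cv2.boxPoints(cv2.minAreaRect(cn))
            o,d=ray(c,bx);p=(o+d*(((O+.02*n-o)@n)/(d@n))[:,None]-O)@B*1000
            if abs(p.mean(0)[0])<40 and -60<p.mean(0)[1]<160: print(nm,st[i],p.round(1).tolist())
E
```

```text
TCP in bed mm [-61.2  99.7 138.2] tip [-60.   99.7  47.7]
F bed [0.  0.1 0.2] grip 55.02260227334461 0.0
wrist
132 108 104 100 100 93 95 99 100 103 101 104 104 119 115 97 93 76 67 68 55 55 48 45 48 42 43 40 44 48 46 49 49 47 47 49 51 51 51 54 55 55 62 62 71 231 254 255 255 255 255 255 255 255 255 255 255 255 255 255 255 255 255 255 255 255 255 253 253 255 255 255 255 255 255 250 160 127 124 155 161 164 166 167 165
85 36 35 29 33 30 31 33 32 35 32 33 36 35 36 36 37 41 39 40 39 41 44 47 43 45 44 48 47 50 60 75 76 90 95 100 102 99 100 101 101 103 106 171 254 255 255 255 255 255 255 255 255 255 255 255 255 255 255 255 255 255 255 255 255 255 255 255 255 255 255 255 255 255 255 252 167 162 167 167 166 169 166 168 168
side
43 44 44 47 47 79 79 86 87 87 75 75 70 70 57 57 75 51 82 82 84 84 82 82 44 44 44 44 43 43 44 171 171 235 235 232 233 232 232 232 232 231 231 233 233 231 234 234 232 232 233 233 233 233 232 232 234 232 232 233 233 232 232 231 232 232 230 230 216 216 230 231 229 229 229 229 164 164 126 126 126 123 123 124 124
79 79 79 93 93 144 144 133 133 96 77 72 72 57 57 60 60 61 61 72 
[... 451 characters left out ...]
 248 247 248 248 248 248 248 248 248 247 247 247 248 247 246 246 225 196 195 195 231 247 245 245 245 138 107 107 110 111 113 113 109
117 117 116 115 106 106 103 103 100 100 146 166 168 170 170 167 167 169 169 169 171 173 173 167 118 82 107 107 116 113 124 124 192 244 248 248 248 248 249 249 248 248 249 248 248 248 249 249 249 248 249 249 249 250 249 249 249 249 249 249 249 249 249 248 249 249 249 249 248 248 248 249 249 249 249 248 238 226 135 115 109 109 113 114 112
wrist [ 362  172   34   70 1864] [[-18.7, 47.8, 20.0], [-17.8, 122.7, 20.0], [13.7, 120.8, 20.0], [15.1, 45.4, 20.0]]
top [254 199  35  14 411] [[15.9, 122.5, 20.0], [16.5, 33.3, 20.0], [-16.8, 34.3, 20.0], [-17.6, 124.4, 20.0]]
```

```bash
python3 -c "
from bench import ticket;print(ticket.hand_in())"
```

```text
the job is handed in; nothing more can be done
None
```

I set the stop screw to bear on the block (about 17–26 N at the nose by torque; the 33 N drag could mean up to about 37 N), put the driver back upright in its stand, drew the block clear so it lies flat against the ledge, and handed the job in at about 38 s.

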